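Load thin-walled radio modules into the drawer of an RF shield box and start the test

TASK

Pull the shield box's drawer out to its stop, lay every radio module from the grey mat into a nest of its own in the drawer, flat on the nest floor with its brass connector towards the drawer's front, then slide the drawer fully shut and press the start button. The modules' tin cans dent easily: pinch them with no more than 40 N, lower them in rather than dropping them, and move the drawer smoothly, never slamming it. Leave the bottle, screwdriver and cardboard box alone.

Things in the scene. Friction and masses are not known exactly. Their poses are not given: they have to be found in the camera images.
- boxfront (a point): Middle of the lower edge of the front face of the shield box, at bench height: a low grey steel box, fixed, 240 mm deep, 264 mm wide, 100 mm high, with the drawer in its front. x points into the box, away from the robot, z up. Each nest in the drawer is a flat pocket 68 x 52 mm (x, y) between black ribs 6 mm high, its floor 30 mm above the bench. At the drawer's stop the rear row's middle is 52 mm in front of the face.
- drawer (a joint): How far the shield box's drawer is pulled out, in m: 0 fully shut, 0.180 at its stop. It slides straight out along -x of boxfront, towards the robot, with about 2.5 N of friction and stays where it is left. At the start it is shut or up to 30 mm ajar. Faster than 0.3 m/s counts as slamming.
- handle (a point): Middle of the bar of the drawer's bow handle, moves with the drawer: a level steel bar 10 mm thick, 120 mm long along its y axis, 65 mm above the bench. x points into the box, z up. The drawer holds six nests: the middle of a well-seated module lies, from this point in these axes, at x = +104 mm (front row) or +188 mm (rear row), y = -74, 0 or +74 mm, z = -21 mm.
- panel (a point): Middle of the top edge of the drawer's front panel, moves with the drawer, same axes as handle. The panel is 15 mm thick, 264 mm wide and reaches from 11 to 95 mm above the bench; its front is 45 mm behind the middle line of the handle's bar. The drawer's side and back walls reach 50 mm above the bench.
- module1_mid (a point): Middle (half-way up, 14 mm above the underside) of a radio module: green circuit board 60 x 44 x 3 mm (x, y, z), on it a thin-walled tinplate can 50 x 30 x 25 mm (28 mm high in all), and a brass connector 6 mm thick sticking out 10 mm beyond the board at its -x end. Pinch the can across its 30 mm width (y), fingertips above the board. None if absent.
- module2_mid (a point): Middle of another such module (60 g or so), or None if absent. Four to six modules lie on the grey mat, which is 2 mm thick. The cans dent if pinched with more than 40 N.
- module3_mid (a point): Middle of another such module, or None if absent.
- module4_mid (a point): Middle of another such module, or None if absent.
- module5_mid (a point): Middle of another such module, or None if absent.
- module6_mid (a point): Middle of another such module, or None if absent.
- start (a joint): Travel of the start button in m: 0 is up, 0.006 fully pressed (about 5 N); it springs back. It must go down by more than 4 mm.
- start_top (a point): Top centre of the white round start button, 26 mm across, on a grey station 90 x 70 x 30 mm on the bench; it is pressed straight down.
- spirit: Solvent bottle with a white cap, 52 mm across and 130 mm high, standing; bystander.
- driver: Screwdriver 160 mm long, lying; bystander.
- connbox: Small cardboard box 70 x 50 x 30 mm; bystander.

How it is judged:
By the outcome, as a careful person would: the job done as asked, in the order asked, and still so for the second after the job is handed in, with the robot touching nothing.
Of module1, module2, module3, module4, module5, module6 only 4 to 6 are there at a start; the rules pass over those that are not, and their reading is None.
At some moment in a run one of module1, module2, module3, module4, module5, module6 may be knocked a few centimetres aside while the robot is not near it.
It also fails if it takes over 210 s, if anything falls off the work surface, if the arm or the gripper's body presses on something with over 40 N, if the wrist force passes 120 N, or if a joint passes its speed limit or range.

ROBOT

A 7-joint arm with a two-finger parallel gripper is mounted at the origin on the work surface. World frame = base frame: x ahead of the robot, y to its left, z up, the work surface at z = 0. Lengths are in m, angles in rad, forces in N, time in s.
With the tool pointing down it reaches from about 0.35 to 0.9 m from the base axis. Payload 8.1 kg.
Tool frame: the origin (TCP) lies midway between the tips of the shut fingers; the grasp point (between the pads) lies arm.hold_point_z behind it (arm.hold_point_z is the distance from the TCP to the grasp point, in m); z points along the fingers, x is the direction in which the jaws open and shut, and the axes are right-handed (so a half turn about z gives the same grasp; the last joint's range is limited). The gripper opens to 92 mm and grips with 3 to 60 N. Pads are 19 mm wide; open, the fingers measure 130 mm over their backs; the gripper's body (75 mm by 190 mm) begins 47 mm behind the grasp point.
Start: joints at [1.213, 0.434, 0.025, 1.573, -0.012, 1.134, -0.075], TCP at [0.158, -0.605, 0.227] pointing down, gripper open.
Joint ranges: [-2.62, 2.62], [-0.44, 2.09], [-1.27, 1.32], [0.08, 2.57], [-1.32, 4.46], [0.12, 2], [-2.74, 2.74]. Speed limits (rad/s): [2.22, 2.22, 3.01, 3.01, 3.14, 3.14, 3.14].

INTERFACE

Orientations are given as a rotation vector (axis times angle).
In Python, from cell import arm gives the robot as it stands.
- The arm moves only by the shell command python3 -m pendant 'ROWS' [FORCE]. ROWS is JSON, a list of rows, each an object with "dp": the shift along the tool's x, y, z in m, a list of three; "rotation": the turn, a rotation vector about the tool's x, y, z in rad, a list of three; "fingers": the closure, from -1 (fully open) to 1 (shut). In form: [{"dp": [x, y, z], "rotation": [rx, ry, rz], "fingers": fingers}, ...]. A call has 1 to 20 rows; each row is the pose to reach, as a shift and turn from the pose measured when the call began, along the tool's axes at that moment; what a row does not reach only later rows make up. A row lasts 1/8 s, in which the tool goes at most 62.5 mm and 10.7 degrees, less where a joint would pass 70% of its speed; a pose out of reach is approached as far as the arm can. A call with a gripper value outside its range is refused whole. The fingers move at their own pace and stop on an object; FORCE is the grip in N (left out, the last holds). Time passes only in rows, so rows that repeat a pose let the fingers close. It gives the time, the measured TCP pose, the force and the opening at its end, in the units of the state.
- arm.observe(): the state, without advancing time (a new reading comes with each control period).
- arm.get_image(name): name is "side" or "top" or "wrist"; returns the picture (384x512x3 uint8, blue, green, red); there is no depth.
- arm.camera_params(name): a dict with "camera_matrix" (3x3 intrinsics, pixels), "rvec" (rotation vector, rad) and "tvec" (3), from world to camera coordinates, as OpenCV has them. Camera axes: x right, y down, z forward; pixel columns grow to the right and rows downward; lengths in m; the calibration is good to about 2 mm. A picture is of the moment at which its call begins: read the wrist's pose just before it. camera_params takes no time and is no camera call; for the wrist camera it gives the pose at the moment of the call.
- arm.sign_off(): hands the job in, once; it reports no verdict.
The state is a dict: "clock": time; "joints": joint angles; "dq": joint speeds; "joint_efforts": joint torques, N m; "position": TCP position; "ee_rot": TCP orientation; "force": force on the tool from outside, world axes, zero at the start; "ft_torque": the same for the moment, N m; "width": opening from 0.0 (shut) to 1.0 (fully open).
Only numpy, scipy, OpenCV 4.12 (cv2) and the standard library are available. Lean on these libraries where they do the work, as an engineer would, in place of code of your own. Each camera call takes 0.05 s, during which the arm holds its last target.

## Working session

There is one attempt and no reset: what is moved stays moved. The work goes in short steps, Python scripts to look and compute and a shell command to move; the robot and the scene stay as the last step left them, time stands still between calls to the robot, and variables do not carry over. Pictures are saved under pics/ and viewed, and the job is handed in when it is done.

```bash
ls; mkdir -p pics
python3 - <<'E'
from cell import arm
import cv2
s=arm.observe();print(s, arm.hold_point_z)
for n in("top","side","wrist"):
    cv2.imwrite(f"pics/{n}0.png",arm.get_image(n)); print(n,arm.camera_params(n))
E
```

```text
pics
{'clock': 0.0, 'joints': array([ 1.2133845 ,  0.4352226 ,  0.0249777 ,  1.57410713, -0.01158082,
        1.13398291, -0.07510244]), 'dq': array([-6.40088143e-04,  8.35667979e-04, -1.17412957e-03,  7.59846193e-04,
       -9.38352017e-05,  1.49346994e-03, -1.92011578e-04]), 'joint_efforts': array([ 8.27242711e-04, -6.67857385e+01,  9.85320881e-01, -3.14464581e+01,
       -6.04661275e-02,  4.30082367e-02,  1.68421166e-04]), 'position': array([ 0.15734589, -0.60434045,  0.22594138]), 'ee_rot': array([-2.48497312e+00,  1.92075385e+00,  2.10288528e-03]), 'force': array([-0.29612429,  0.61191468,  0.80413091]), 'ft_torque': array([-0.01612742, -0.02548111,  0.02455392]), 'width': 1.0002352074387708} 0.0188
top {'camera_matrix': array([[381.67590646,   0.        , 256.46613567],
       [  0.        , 381.67590646, 193.06177726],
       [  0.        ,   0.        ,   1.        ]]), 'rvec': array([ 2.17159985, -2.05218188,  0.22182306]), 'tvec': array([0.00847956, 0.60703247, 0.90433065])}
side {'camera_matrix': array([[458.68001052,   0.        , 255.14744183],
       [  0.        , 458.68001052, 203.01835414],
       [  0.        ,   0.        ,   1.        ]]), 'rvec': array([ 0.33229071, -2.70416586,  1.34913691]), 'tvec': array([0.56482511, 0.14872138, 1.37810458])}
wrist {'camera_matrix': array([[334.72558861,   0.        , 252.52110951],
       [  0.        , 334.72558861, 187.11078926],
       [  0.        ,   0.        ,   1.        ]]), 'rvec': array([-2.30088715,  1.77809222,  0.2555439 ]), 'tvec': array([-0.62393881, -0.03482469,  0.39066417])}
```

Run:
```python
import cv2
for n in("top","side","wrist"):
    i=cv2.imread(f"pics/{n}0.png"); cv2.imwrite(f"pics/{n}0b.png",cv2.resize(i,(800,600),interpolation=cv2.INTER_CUBIC))
```

```text
(no output)
```

View pics/top0.png

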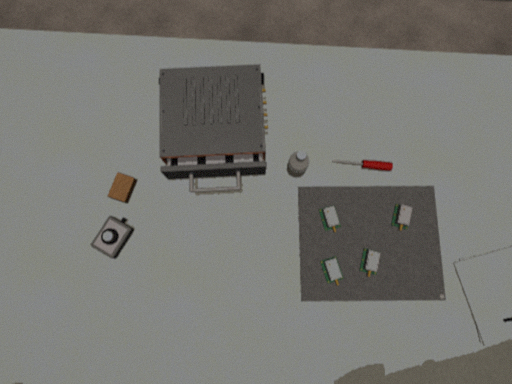

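View pics/side0.png

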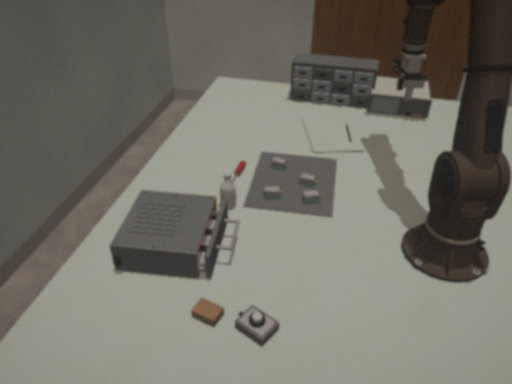

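View pics/wrist0.png

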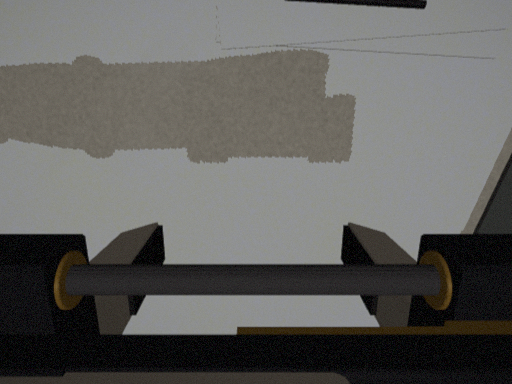

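The top view shows the box at (213,110) with its drawer slightly ajar and its handle bar at about (216,190). Four modules lie on the mat near (331,217), (404,215), (372,261) and (333,270), and the button is near (110,237). I'll enlarge these areas next.

```bash
cat > h.py <<'E'
import numpy as np, cv2
from scipy.spatial.transform import Rotation as R
from cell import arm
def ray(p,uv):
    K=p["camera_matrix"];Rm=cv2.Rodrigues(p["rvec"])[0];t=p["tvec"]
    c=-Rm.T@t; d=Rm.T@np.linalg.inv(K)@np.array([uv[0],uv[1],1.]); return c,d
def px(p,uv,z):
    c,d=ray(p,uv); return c+d*(z-c[2])/d[2]
def proj(p,X):
    return cv2.projectPoints(np.atleast_2d(np.array(X,float)),p["rvec"],p["tvec"],p["camera_matrix"],None)[0][:,0]
def crop(src,x0,y0,x1,y1,k,out):
    i=cv2.imread(src) if isinstance(src,str) else src
    c=cv2.resize(i[y0:y1,x0:x1],None,fx=k,fy=k,interpolation=cv2.INTER_CUBIC)
    c=cv2.convertScaleAbs(c,alpha=1.5)
    for a in range((x0+9)//10*10,x1,10): 
        cv2.line(c,((a-x0)*k,0),((a-x0)*k,6),(0,255,255),1)
        if a%20==0: cv2.putText(c,str(a),((a-x0)*k,18),0,.4,(0,255,255),1)
    for a in range((y0+9)//10*10,y1,10):
        cv2.line(c,(0,(a-y0)*k),(6,(a-y0)*k),(0,255,255),1)
        if a%20==0: cv2.putText(c,str(a),(8,(a-y0)*k+4),0,.4,(0,255,255),1)
    cv2.imwrite(out,c)
def st():
    s=arm.observe(); print("t",round(s["clock"],2),"p",s["position"].round(4),"F",s["force"].round(1),"w",round(s["width"],3)); print("R",R.from_rotvec(s["ee_rot"]).as_matrix().round(3).tolist()); return s
def go(P,axx,axz=(0,0,-1)):
    """dp and rotation in tool frame to reach TCP P, tool x along axx, z along axz"""
    s=st(); R0=R.from_rotvec(s["ee_rot"]).as_matrix()
    z=np.array(axz,float);z/=np.linalg.norm(z);x=np.array(axx,float);x-=z*(x@z);x/=np.linalg.norm(x)
    best=None
    for sg in(1,-1):
        R1=np.column_stack([sg*x,np.cross(z,sg*x),z]); rv=R.from_matrix(R0.T@R1).as_rotvec()
        print("dp",(R0.T@(np.array(P)-s["position"])).round(4),"rot",rv.round(4),"j7",s["joints"][6].round(2))
E
python3 - <<'E'
from h import *
crop("pics/top0.png",300,190,440,300,5,"pics/ta.png")
crop("pics/top0.png",90,140,275,260,4,"pics/tb.png")
crop("pics/side0.png",100,140,340,350,3,"pics/sa.png")
p=arm.camera_params("top")
for uv in[(299,187),(436,186),(443,300),(300,301)]: print(px(p,uv,.002).round(3))
E
```

```text
[ 0.642 -0.071  0.002]
[ 0.666 -0.443  0.002]
[ 0.367 -0.449  0.002]
[ 0.344 -0.083  0.002]
```

View pics/ta.png

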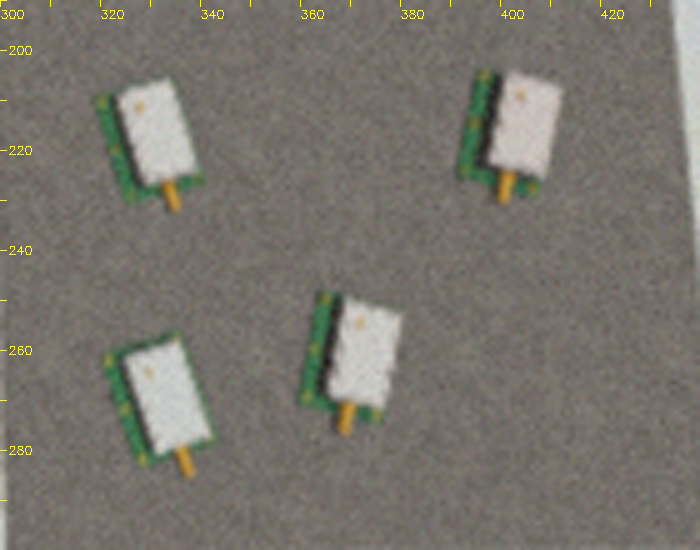

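View pics/tb.png

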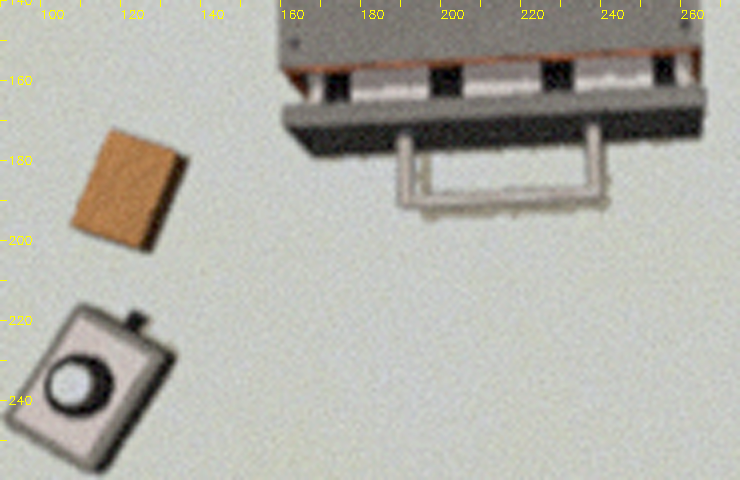

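View pics/sa.png

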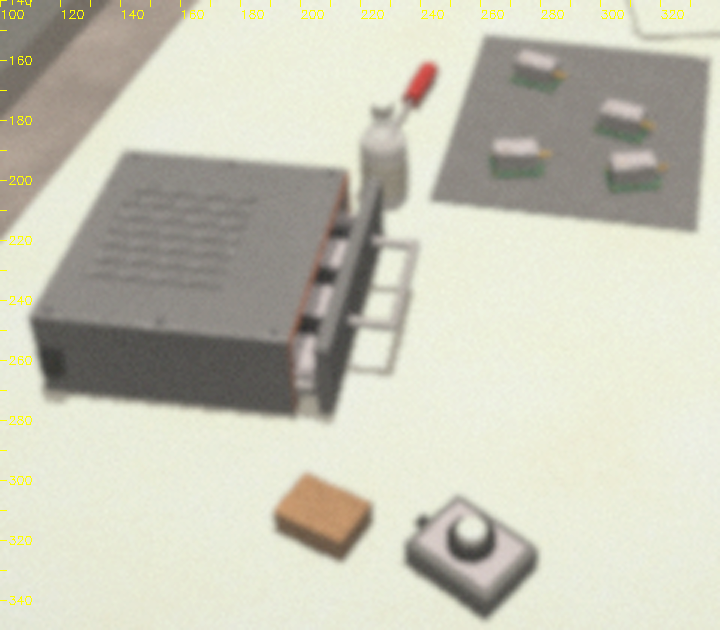

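```bash
cat >> h.py <<'E'
def tri(p1,u1,p2,u2):
    c1,d1=ray(p1,u1);c2,d2=ray(p2,u2)
    A=np.column_stack([d1,-d2]);l=np.linalg.lstsq(A,c2-c1,rcond=None)[0]
    a=c1+d1*l[0];b=c2+d2*l[1]; return (a+b)/2,np.linalg.norm(a-b)
E
python3 - <<'E'
from h import *
p=arm.camera_params("top");q=arm.camera_params("side")
M={"A":[(323.6,208.4),(334,205.6),(340,224),(328.4,227)],"B":[(401.6,204.4),(412.4,207.6),(409,226),(397.4,223)],
"C":[(368.6,249.6),(380.4,253),(376.6,271.6),(365.4,268)],"D":[(325,260.4),(336.4,258),(342.6,277.4),(330.4,281)]}
for k,v in M.items():
    X=np.array([px(p,u,.030) for u in v]); c=X.mean(0); d=(X[0]+X[1]-X[2]-X[3])/2; w=(X[0]+X[3]-X[1]-X[2])/2
    print(k,c.round(4),"len",np.linalg.norm(d).round(4),"wid",np.linalg.norm(w).round(4),"yaw x",np.degrees(np.arctan2(d[1],d[0])).round(1), "yaw from w",np.degrees(np.arctan2(-w[0],w[1])).round(1))
a=px(p,(190,190.75),.070);b=px(p,(241.5,188.3),.070);print("handle",a.round(4),b.round(4),(a+b)/2,np.linalg.norm(a-b))
print("h tri",tri(p,(190,190.75),q,(400/3+100,325/3+140)),tri(p,(241.5,188.3),q,(416/3+100,243/3+140)))
print("btn",tri(p,(107.5,236.2),q,(257,316.7)),px(p,(107.5,236.2),.05))
# panel top edge front corners z=.095
for u in[(163,170),(266,167.5),(163,166.5),(266,162)]: print("panel",px(p,u,.095).round(4))
for u in[(160,157.5),(264.5,151)]: print("box top front",px(p,u,.1).round(4))
for u in[(298.5,161.5),(330,165),(392,166)]: print(px(p,u,.01).round(3))
print("station",[px(p,(90+a/4,140+b/4),.03).round(4).tolist() for a,b in[(83,305),(175,352),(100,472),(8,420)]])
E
```

```text
A [ 0.5625 -0.1548  0.03  ] len 0.0499 wid 0.0299 yaw x 17.2 yaw from w 18.0
B [ 0.576  -0.3462  0.03  ] len 0.0505 wid 0.0297 yaw x -12.7 yaw from w -12.7
C [ 0.455  -0.2612  0.03  ] len 0.0477 wid 0.03 yaw x -11.1 yaw from w -13.7
D [ 0.4279 -0.1622  0.03  ] len 0.051 wid 0.031 yaw x 17.5 yaw from w 17.0
handle [0.6005 0.2101 0.07  ] [0.6142 0.0811 0.07  ] [0.60736745 0.14558126 0.07      ] 0.12967544184572788
h tri (array([0.59696032, 0.2095798 , 0.07013936]), np.float64(0.006900968821231972)) (array([0.61469135, 0.08131295, 0.06295234]), np.float64(0.002169113636318382))
btn (array([0.47678388, 0.40941025, 0.048768  ]), np.float64(0.0002487316828900849)) [0.47681735 0.40895161 0.05      ]
panel [0.6439 0.277  0.095 ]
panel [0.6651 0.0226 0.095 ]
panel [0.6528 0.2779 0.095 ]
panel [0.6792 0.0233 0.095 ]
box top front [0.6741 0.2865 0.1   ]
box top front [0.706  0.0286 0.1   ]
[ 0.711 -0.067  0.01 ]
[ 0.706 -0.153  0.01 ]
[ 0.713 -0.322  0.01 ]
station [[0.5299, 0.4153, 0.03], [0.503, 0.3524, 0.03], [0.4247, 0.3903, 0.03], [0.4539, 0.4529, 0.03]]
```

Measured sizes match the given ones: can 50x30, bar about 120+10, drawer about 23 mm ajar, box yaw about 6°. I'll move above the handle for a closer wrist view.

Run:
```python
from h import *
c,s=np.cos(np.radians(6)),np.sin(np.radians(6))
go([.600,.145,.25],[c,s,0])
w=arm.camera_params("wrist");Rm=cv2.Rodrigues(w["rvec"])[0];C=-Rm.T@w["tvec"];s=arm.observe();R0=R.from_rotvec(s["ee_rot"]).as_matrix()
print("cam in tool",R0.T@(C-s["position"]),(R0.T@Rm.T).round(3))
```

```text
t 0.15 p [ 0.1574 -0.6045  0.2261] F [ 0.1 -0.2  0.3] w 0.999
R [[0.252, -0.968, -0.0], [-0.968, -0.252, 0.001], [-0.001, 0.0, -1.0]]
dp [-0.6138 -0.6172 -0.0232] rot [-7.0000e-04  1.1000e-03 -1.4208e+00] j7 -0.08
dp [-0.6138 -0.6172 -0.0232] rot [1.1000e-03 8.0000e-04 1.7208e+00] j7 -0.08
cam in tool [-1.42266616e-04 -7.56502689e-02 -1.57545914e-01] [[ 1.     0.    -0.001]
 [ 0.     0.96   0.279]
 [ 0.001 -0.279  0.96 ]]
```

```bash
python3 -m pendant '[{"dp":[-0.04,-0.04,-0.002],"rotation":[0,0,-0.1],"fingers":-1},{"dp":[-0.08,-0.08,-0.004],"rotation":[0,0,-0.2],"fingers":-1},{"dp":[-0.12,-0.12,-0.006],"rotation":[0,0,-0.3],"fingers":-0.5},{"dp":[-0.16,-0.16,-0.008],"rotation":[0,0,-0.4],"fingers":-0.2},{"dp":[-0.2,-0.2,-0.01],"rotation":[0,0,-0.5],"fingers":0.1},{"dp":[-0.24,-0.24,-0.012],"rotation":[0,0,-0.6],"fingers":0.3},{"dp":[-0.28,-0.28,-0.014],"rotation":[0,0,-0.7],"fingers":0.3},{"dp":[-0.32,-0.32,-0.016],"rotation":[0,0,-0.8],"fingers":0.3},{"dp":[-0.36,-0.36,-0.018],"rotation":[0,0,-0.9],"fingers":0.3},{"dp":[-0.4,-0.4,-0.02],"rotation":[0,0,-1.0],"fingers":0.3},{"dp":[-0.44,-0.44,-0.02],"rotation":[0,0,-1.1],"fingers":0.3},{"dp":[-0.48,-0.48,-0.02],"rotation":[0,0,-1.2],"fingers":0.3},{"dp":[-0.52,-0.52,-0.02],"rotation":[0,0,-1.3],"fingers":0.3},{"dp":[-0.56,-0.56,-0.02],"rotation":[0,0,-1.36],"fingers":0.3},{"dp":[-0.59,-0.6,-0.022],"rotation":[0,0,-1.4],"fingers":0.3},{"dp":[-0.614,-0.617,-0.023],"rotation":[0,0,-1.421],"fingers":0.3},{"dp":[-0.614,-0.617,-0.023],"rotation":[0,0,-1.421],"fingers":0.3},{"dp":[-0.614,-0.617,-0.023],"rotation":[0,0,-1.421],"fingers":0.3}]'
python3 - <<'E'
from h import *
s=st();print(s["joints"].round(2))
i=arm.get_image("wrist");cv2.imwrite("pics/w1.png",i);np.save("w1.npy",[0])
crop(i,0,0,512,384,1,"pics/w1c.png")
E
```

```text
clock: 2.4
position: [0.5995, 0.1442, 0.2494]
ee_rot: [-3.137, -0.164, 0.002]
force: [0.4, -0.8, -0.3]
width: 0.351
t 2.4 p [0.5995 0.1442 0.2494] F [ 0.4 -0.8 -0.3] w 0.351
R [[0.995, 0.104, -0.001], [0.104, -0.995, 0.0], [-0.001, -0.0, -1.0]]
[ 0.09  0.48 -0.61  1.52  0.28  1.23 -0.46]
```

View pics/w1.png

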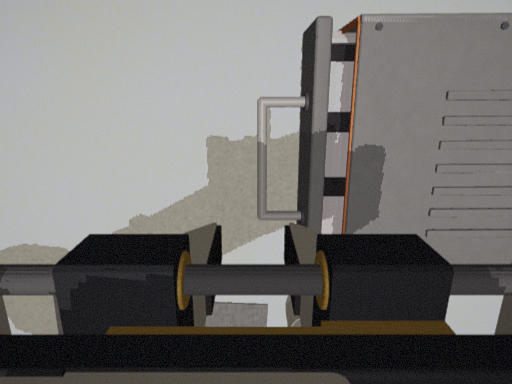

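The wrist view shows the bar at column 262 (rows 101–215), the panel's top front edge at about columns 315 to 303, and the box's front top edge from (358,20) to (346,230).

Run:
```python
from h import *
crop("pics/w1.png",240,80,380,235,4,"pics/w1c.png")
p=arm.camera_params("wrist")
a=px(p,(263,101.5),.070);b=px(p,(262.2,215),.070);m=(a+b)/2
print(a.round(4),b.round(4),m.round(4),np.linalg.norm(a-b),"yaw",np.degrees(np.arctan2(-(a-b)[0],(a-b)[1])))
a=px(p,(358,20),.1);b=px(p,(346,230),.1);print(a,b,"yaw",np.degrees(np.arctan2(-(a-b)[0],(a-b)[1])))
```

```text
[0.6031 0.2093 0.07  ] [0.6154 0.0917 0.07  ] [0.6092 0.1505 0.07  ] 0.11818613477019313 yaw 6.0058549885043115
[0.67355321 0.28378304 0.1       ] [0.69776692 0.09589162 0.1       ] yaw 7.343275980044682
```

View pics/w1c.png

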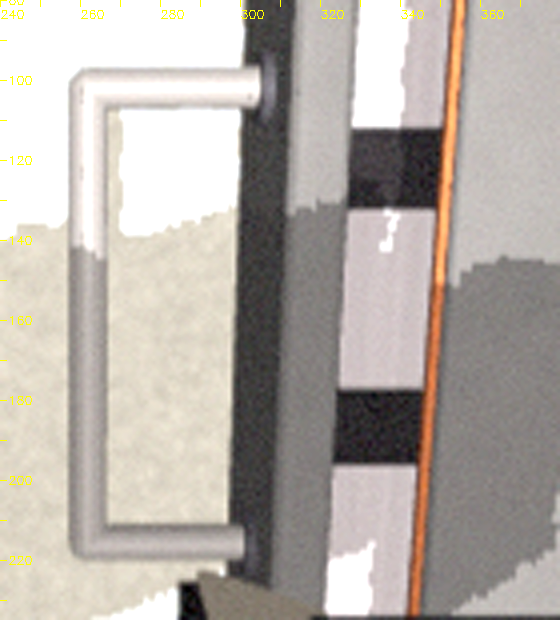

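Run:
```python
from h import *
p=arm.camera_params("wrist")
for A,B,z in[((311.5,90),(307,220),.095),((327,110),(321,220),.095),((353,85),(343.5,225),.1),((257.3,105),(257.3,212),.067)]:
    a=px(p,A,z);b=px(p,B,z);d=a-b;print(a.round(4),b.round(4),"yaw",np.degrees(np.arctan2(-d[0],d[1])))
```

```text
[0.6443 0.2244 0.095 ] [0.6588 0.1005 0.095 ] yaw 6.665309990215523
[0.661  0.2085 0.095 ] [0.6727 0.102  0.095 ] yaw 6.2659941225448845
[0.6791 0.2322 0.1   ] [0.6944 0.1009 0.1   ] yaw 6.640899307051358
[0.5979 0.2053 0.067 ] [0.61   0.0935 0.067 ] yaw 6.15123000130551
```

Run:
```python
from h import *
go([.609,.150,.047],[np.cos(np.radians(6.4)),np.sin(np.radians(6.4)),0])
```

```text
t 2.45 p [0.5996 0.1437 0.2496] F [-0.2 -0.2  0.4] w 0.353
R [[0.995, 0.103, -0.001], [0.103, -0.995, -0.0], [-0.001, -0.0, -1.0]]
dp [ 0.0102 -0.0053  0.2025] rot [-0.0001  0.0009 -0.0083] j7 -0.46
dp [ 0.0102 -0.0053  0.2025] rot [1.3000e-03 1.0000e-04 3.1333e+00] j7 -0.46
```

```bash
python3 -m pendant '[{"dp":[0.010,-0.005,0.02],"rotation":[0,0,-0.008],"fingers":0.3},{"dp":[0.010,-0.005,0.05],"rotation":[0,0,-0.008],"fingers":0.3},{"dp":[0.010,-0.005,0.08],"rotation":[0,0,-0.008],"fingers":0.3},{"dp":[0.010,-0.005,0.11],"rotation":[0,0,-0.008],"fingers":0.3},{"dp":[0.010,-0.005,0.13],"rotation":[0,0,-0.008],"fingers":0.3},{"dp":[0.010,-0.005,0.15],"rotation":[0,0,-0.008],"fingers":0.3},{"dp":[0.010,-0.005,0.165],"rotation":[0,0,-0.008],"fingers":0.3},{"dp":[0.010,-0.005,0.18],"rotation":[0,0,-0.008],"fingers":0.3},{"dp":[0.010,-0.005,0.195],"rotation":[0,0,-0.008],"fingers":0.3},{"dp":[0.010,-0.005,0.2025],"rotation":[0,0,-0.008],"fingers":0.3},{"dp":[0.010,-0.005,0.2025],"rotation":[0,0,-0.008],"fingers":0.3}]'; python3 -m pendant '[{"dp":[0,0,0],"rotation":[0,0,0],"fingers":0.6},{"dp":[0,0,0],"rotation":[0,0,0],"fingers":0.8},{"dp":[0,0,0],"rotation":[0,0,0],"fingers":1},{"dp":[0,0,0],"rotation":[0,0,0],"fingers":1},{"dp":[0,0,0],"rotation":[0,0,0],"fingers":1}]' 15; python3 -c "
from h import *
st();cv2.imwrite('pics/w2.png',arm.get_image('wrist'))"
```

```text
clock: 3.82
position: [0.6086, 0.1497, 0.0466]
ee_rot: [3.137, 0.175, -0.002]
force: [-0.5, 0.6, 0.3]
width: 0.344
clock: 4.45
position: [0.6087, 0.1498, 0.0469]
ee_rot: [3.137, 0.175, -0.002]
force: [-0.8, -0.2, 4.6]
width: 0.1
t 4.45 p [0.6087 0.1498 0.0469] F [-0.8 -0.2  4.6] w 0.1
R [[0.994, 0.111, -0.001], [0.111, -0.994, -0.0], [-0.001, 0.0, -1.0]]
```

View pics/w2.png

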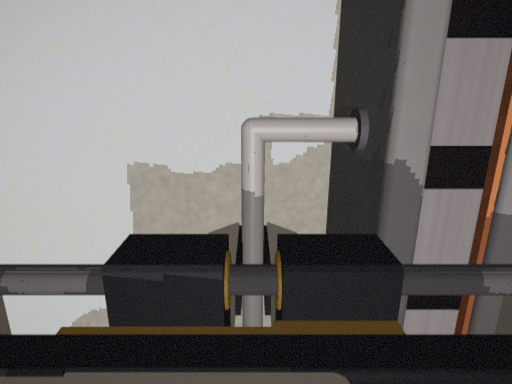

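The fingers hold the bar (opening 9.2 mm). Next I'll pull it out smoothly.

```bash
python3 -m pendant '[{"dp":[-0.003,0,0],"rotation":[0,0,0],"fingers":1},{"dp":[-0.009,0,0],"rotation":[0,0,0],"fingers":1},{"dp":[-0.018,0,0],"rotation":[0,0,0],"fingers":1},{"dp":[-0.028,0,0],"rotation":[0,0,0],"fingers":1},{"dp":[-0.038,0,0],"rotation":[0,0,0],"fingers":1},{"dp":[-0.048,0,0],"rotation":[0,0,0],"fingers":1},{"dp":[-0.058,0,0],"rotation":[0,0,0],"fingers":1},{"dp":[-0.068,0,0],"rotation":[0,0,0],"fingers":1},{"dp":[-0.078,0,0],"rotation":[0,0,0],"fingers":1},{"dp":[-0.088,0,0],"rotation":[0,0,0],"fingers":1},{"dp":[-0.098,0,0],"rotation":[0,0,0],"fingers":1},{"dp":[-0.108,0,0],"rotation":[0,0,0],"fingers":1},{"dp":[-0.118,0,0],"rotation":[0,0,0],"fingers":1},{"dp":[-0.127,0,0],"rotation":[0,0,0],"fingers":1},{"dp":[-0.135,0,0],"rotation":[0,0,0],"fingers":1},{"dp":[-0.141,0,0],"rotation":[0,0,0],"fingers":1},{"dp":[-0.146,0,0],"rotation":[0,0,0],"fingers":1},{"dp":[-0.149,0,0],"rotation":[0,0,0],"fingers":1},{"dp":[-0.150,0,0],"rotation":[0,0,0],"fingers":1},{"dp":[-0.150,0,0],"rotation":[0,0,0],"fingers":1}]'
```

```text
clock: 7.0
position: [0.4593, 0.1332, 0.047]
ee_rot: [-3.137, -0.175, 0.003]
force: [-0.0, 4.4, -7.8]
width: 0.099
```

```bash
python3 -m pendant '[{"dp":[-0.002,0,0],"rotation":[0,0,0],"fingers":1},{"dp":[-0.004,0,0],"rotation":[0,0,0],"fingers":1},{"dp":[-0.006,0,0],"rotation":[0,0,0],"fingers":1},{"dp":[-0.006,0,0],"rotation":[0,0,0],"fingers":1}]'
```

```text
clock: 7.5
position: [0.4529, 0.1325, 0.047]
ee_rot: [3.137, 0.176, -0.004]
force: [1.8, 4.2, -8.9]
width: 0.099
```

```bash
python3 -m pendant '[{"dp":[-0.002,0,0],"rotation":[0,0,0],"fingers":1},{"dp":[-0.004,0,0],"rotation":[0,0,0],"fingers":1},{"dp":[-0.004,0,0],"rotation":[0,0,0],"fingers":1}]'; python3 -m pendant '[{"dp":[-0.002,0,0],"rotation":[0,0,0],"fingers":1},{"dp":[-0.003,0,0],"rotation":[0,0,0],"fingers":1},{"dp":[-0.003,0,0],"rotation":[0,0,0],"fingers":1}]'
```

```text
clock: 7.88
position: [0.4512, 0.1323, 0.0472]
ee_rot: [-3.136, -0.174, -0.002]
force: [10.4, 5.6, -16.3]
width: 0.1
clock: 8.25
position: [0.4512, 0.1322, 0.0474]
ee_rot: [-3.134, -0.172, -0.009]
force: [12.6, 5.0, -20.3]
width: 0.102
```

It's at the stop: the force rises while the position holds. I'll open the jaws and lift.

```bash
python3 -m pendant '[{"dp":[0.001,0,0],"rotation":[0,0,0],"fingers":1},{"dp":[0.001,0,0],"rotation":[0,0,0],"fingers":0.6},{"dp":[0.001,0,0],"rotation":[0,0,0],"fingers":0.3},{"dp":[0.001,0,0],"rotation":[0,0,0],"fingers":0.3},{"dp":[0.001,0,-0.02],"rotation":[0,0,0],"fingers":0.3},{"dp":[0.001,0,-0.06],"rotation":[0,0,0],"fingers":0.3},{"dp":[0.001,0,-0.1],"rotation":[0,0,0],"fingers":0.3},{"dp":[0.001,0,-0.14],"rotation":[0,0,0],"fingers":0.3},{"dp":[0.001,0,-0.18],"rotation":[0,0,0],"fingers":0.3},{"dp":[0.001,0,-0.21],"rotation":[0,0,0],"fingers":0.2},{"dp":[0.001,0,-0.21],"rotation":[0,0,0],"fingers":0.0}]'
python3 - <<'E'
from h import *
print(st()["joints"].round(2))
for n in("top","wrist"): cv2.imwrite(f"pics/{n}3.png",arm.get_image(n))
E
```

```text
clock: 9.62
position: [0.4521, 0.132, 0.2596]
ee_rot: [-3.134, -0.172, -0.016]
force: [0.5, 0.1, -0.0]
width: 0.459
t 9.62 p [0.4521 0.132  0.2596] F [ 0.5  0.1 -0. ] w 0.459
R [[0.994, 0.109, 0.01], [0.109, -0.994, 0.003], [0.01, -0.002, -1.0]]
[ 0.2   0.22 -0.71  1.85  0.16  1.12 -0.45]
```

View pics/top3.png

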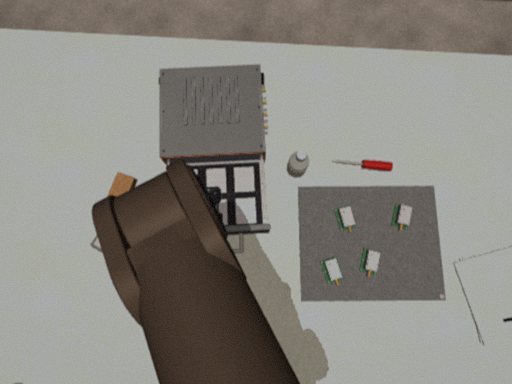

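View pics/wrist3.png

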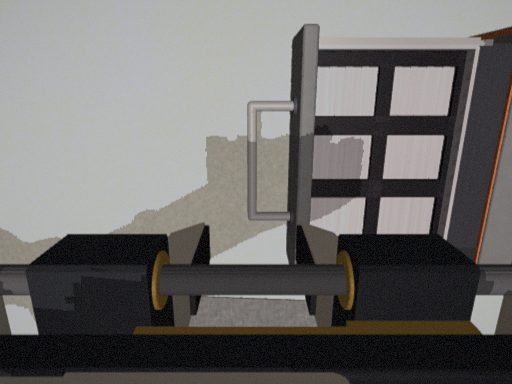

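The top view shows module A has been nudged to about (346,217). The wrist view shows the drawer open, with nest floors visible at about (345,92), (422,92), (341,158), (413,158) and so on. Next, the nest positions from the wrist view, and all the modules again.

Run:
```python
from h import *
crop("pics/wrist3.png",240,20,512,240,2,"pics/w3c.png")
i=cv2.imread("pics/wrist3.png");c=cv2.resize(i[20:240,240:500],None,fx=3,fy=3,interpolation=cv2.INTER_CUBIC)[:600];cv2.imwrite("pics/w3c.png",cv2.convertScaleAbs(c,alpha=1.5))
crop("pics/top3.png",310,190,430,290,6,"pics/t3c.png")
```

```text
(no output)
```

View pics/w3c.png

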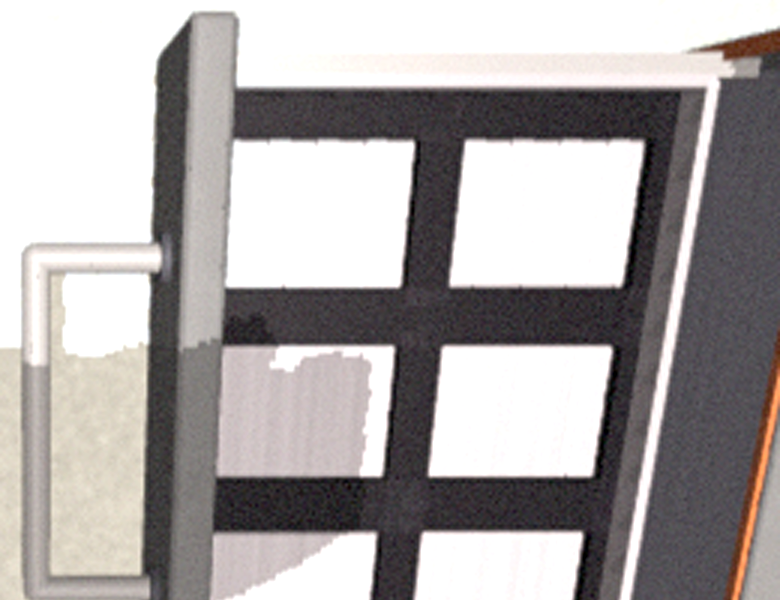

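View pics/t3c.png

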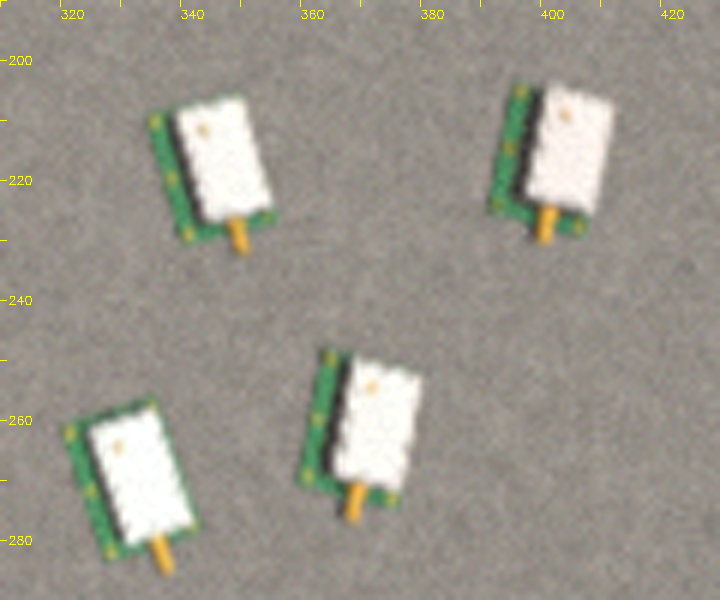

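```bash
cat >> h.py <<'E'
def mods(M,z=.030):
    p=arm.camera_params("top")
    for k,v in M.items():
        X=np.array([px(p,u,z) for u in v]); c=X.mean(0); d=(X[0]+X[1]-X[2]-X[3])/2; w=(X[0]+X[3]-X[1]-X[2])/2
        print(k,c.round(4),"len",np.linalg.norm(d).round(4),"wid",np.linalg.norm(w).round(4),"yaw x",np.degrees(np.arctan2(d[1],d[0])).round(1), "w",np.degrees(np.arctan2(-w[0],w[1])).round(1))
E
python3 - <<'E'
from h import *
p=arm.camera_params("wrist")
a=px(p,(240+35/3,20+255/3),.070);b=px(p,(240+37/3,20+585/3),.070);print("handle",a.round(4),b.round(4),((a+b)/2).round(4),np.linalg.norm(a-b))
c1=px(p,(380.7,125),.036);c2=px(p,(374,188),.036);d=c1-c2
print(c1.round(4),c2.round(4),((c1+c2)/2).round(4),"dist(74)",np.linalg.norm(d),np.degrees(np.arctan2(-d[0],d[1])))
x=np.array([.9938,.111]);print("handle from cross",((c1+c2)/2)[:2]-.146*x)
c=lambda l:[(310+u/6,190+v/6) for u,v in l]
mods({"A":c([(178,112),(242,96),(272,207),(208,224)]),"B":c([(546,85),(614,104),(594,214),(526,194)]),"C":c([(356,358),(422,376),(402,490),(335,470)]),"D":c([(92,427),(155,408),(194,523),(128,544)])})
E
```

```text
handle [0.4445 0.1925 0.07  ] [0.458  0.0759 0.07  ] [0.4512 0.1342 0.07  ] 0.11741181358297893
[0.5908 0.1853 0.036 ] [0.5987 0.1122 0.036 ] [0.5947 0.1488 0.036 ] dist(74) 0.07348870767780016 6.172760609603682
handle from cross [0.44964054 0.1325713 ]
A [ 0.5638 -0.1964  0.03  ] len 0.0498 wid 0.029 yaw x 15.5 w 17.6
B [ 0.577  -0.3459  0.03  ] len 0.0495 wid 0.0301 yaw x -11.5 w -13.2
C [ 0.455  -0.2621  0.03  ] len 0.0485 wid 0.0288 yaw x -10.7 w -12.7
D [ 0.4278 -0.1625  0.03  ] len 0.0498 wid 0.0287 yaw x 19.3 w 19.9
```

```bash
cat >> h.py <<'E'
def gy(x,y,z,yaw):
    """tool x along module y (yaw deg), tool down"""
    a=np.radians(yaw); go([x,y,z],[-np.sin(a),np.cos(a),0])
E
python3 -c "
from h import *
gy(.428,-.1625,.16,18.5)"
```

```text
t 9.72 p [0.4508 0.1313 0.2571] F [-0.2 -0.5 -0.1] w 0.494
R [[0.994, 0.109, 0.006], [0.109, -0.994, 0.002], [0.006, -0.002, -1.0]]
dp [-0.0554  0.2897  0.0963] rot [ 0.0041 -0.0059 -1.7841] j7 -0.45
dp [-0.0554  0.2897  0.0963] rot [-0.0056 -0.0039  1.3575] j7 -0.45
```

```bash
python3 -m pendant '[{"dp":[-0.005,0.02,0],"rotation":[0,0,-0.12],"fingers":-0.2},{"dp":[-0.01,0.045,0],"rotation":[0,0,-0.27],"fingers":-0.2},{"dp":[-0.015,0.075,0],"rotation":[0,0,-0.43],"fingers":-0.2},{"dp":[-0.02,0.105,0.01],"rotation":[0,0,-0.6],"fingers":-0.2},{"dp":[-0.025,0.135,0.02],"rotation":[0,0,-0.77],"fingers":-0.2},{"dp":[-0.03,0.165,0.03],"rotation":[0,0,-0.94],"fingers":-0.2},{"dp":[-0.035,0.195,0.045],"rotation":[0,0,-1.11],"fingers":-0.2},{"dp":[-0.04,0.22,0.06],"rotation":[0,0,-1.28],"fingers":-0.2},{"dp":[-0.045,0.245,0.075],"rotation":[0,0,-1.45],"fingers":-0.2},{"dp":[-0.05,0.265,0.085],"rotation":[0,0,-1.6],"fingers":-0.2},{"dp":[-0.055,0.28,0.093],"rotation":[0,0,-1.72],"fingers":-0.2},{"dp":[-0.0554,0.288,0.096],"rotation":[0.004,-0.006,-1.77],"fingers":-0.2},{"dp":[-0.0554,0.2897,0.0963],"rotation":[0.004,-0.006,-1.784],"fingers":-0.2},{"dp":[-0.0554,0.2897,0.0963],"rotation":[0.004,-0.006,-1.784],"fingers":-0.2}]'
python3 - <<'E'
from h import *
print(st()["joints"].round(2))
p=arm.camera_params("wrist")
i=arm.get_image("wrist");cv2.imwrite("pics/w4.png",i)
print(proj(p,[[.428,-.1625,.030],[.428,-.1625,.006]]))
E
```

```text
clock: 11.48
position: [0.4276, -0.162, 0.1595]
ee_rot: [-1.836, -2.548, -0.0]
force: [0.1, -0.3, -0.5]
width: 0.599
t 11.47 p [ 0.4276 -0.162   0.1595] F [ 0.1 -0.3 -0.5] w 0.599
R [[-0.317, 0.949, -0.001], [0.949, 0.317, 0.001], [0.001, -0.001, -1.0]]
[ 0.91  0.36 -0.83  2.    0.33  0.92  1.8 ]
[[251.38889106 178.35226278]
 [251.43071443 172.00184095]]
```

View pics/w4.png

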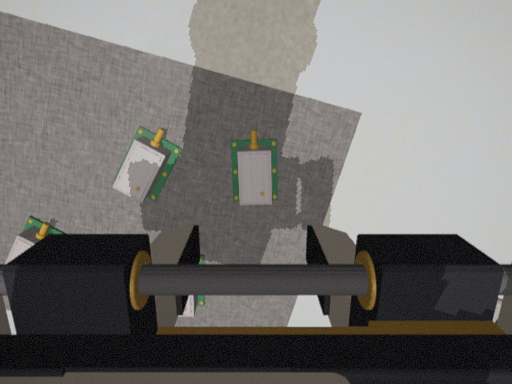

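Module D appears at can corners (238,150)–(272,205), connector up (towards the robot) and square to the jaws. The predicted centre is within about 3 px.

Run:
```python
from h import *
crop("pics/w4.png",100,110,300,240,4,"pics/w4c.png")
```

```text
(no output)
```

View pics/w4c.png

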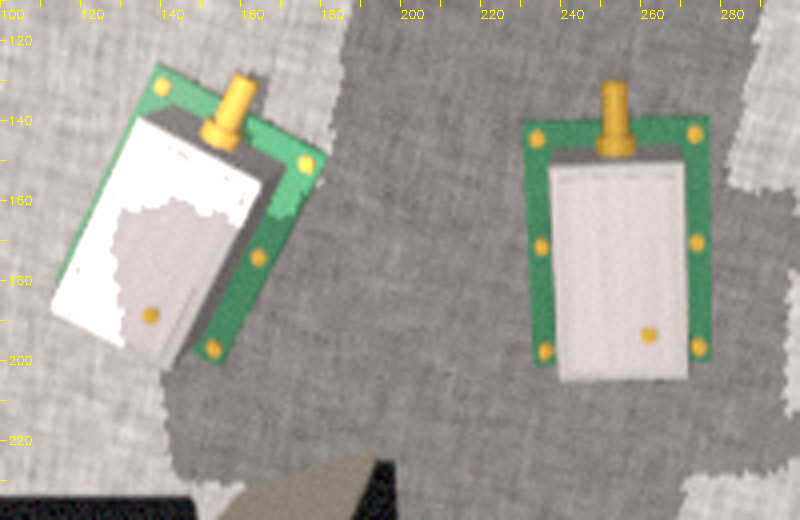

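```bash
cat >> h.py <<'E'
def wm(v,p,z=.030):
    "corners: two at connector end, then two at far end, cyclic"
    X=np.array([px(p,u,z) for u in v]); c=X.mean(0); d=(X[2]+X[3]-X[0]-X[1])/2
    w=(X[0]+X[3]-X[1]-X[2])/2
    if w[1]<0:w=-w
    print(c.round(4),"len",np.linalg.norm(d).round(4),"wid",np.linalg.norm(w).round(4),"yaw",np.degrees(np.arctan2(d[1],d[0])).round(1),np.degrees(np.arctan2(-w[0],w[1])).round(1)); return c
E
python3 - <<'E'
from h import *
p=arm.camera_params("wrist")
wm([(237.2,151.3),(271,150.5),(272,204),(240,205)],p)
wm([(134.5,139.5),(165.5,156.5),(143,202),(113,187)],p)
# board D front corners z=.005
for u in[(231,140.5),(277,139.5),(278,200),(233.5,201)]: print(px(p,u,.005).round(4))
gy(.4275,-.160,.010,17.9)
E
```

```text
[ 0.4272 -0.1593  0.03  ] len 0.0491 wid 0.0292 yaw 20.6 20.1
[ 0.454  -0.2584  0.03  ] len 0.0481 wid 0.0293 yaw -10.6 -11.1
[ 0.4059 -0.19    0.005 ]
[ 0.3914 -0.1496  0.005 ]
[ 0.4471 -0.1287  0.005 ]
[ 0.4619 -0.1698  0.005 ]
t 11.53 p [ 0.4278 -0.1619  0.1597] F [ 0.2 -0.2  0.6] w 0.598
R [[-0.317, 0.948, -0.0], [0.948, 0.317, 0.0], [0.0, -0.0, -1.0]]
dp [0.0018 0.0004 0.1497] rot [-0.0002 -0.0005  0.0102] j7 1.8
dp [0.0018 0.0004 0.1497] rot [ 7.0000e-04 -3.0000e-04 -3.1314e+00] j7 1.8
```

```bash
python3 -m pendant '[{"dp":[0.0016,0,0.02],"rotation":[0,0,-0.026],"fingers":-0.2},{"dp":[0.0016,0,0.05],"rotation":[0,0,-0.026],"fingers":-0.2},{"dp":[0.0016,0,0.08],"rotation":[0,0,-0.026],"fingers":-0.2},{"dp":[0.0016,0,0.105],"rotation":[0,0,-0.026],"fingers":-0.2},{"dp":[0.0016,0,0.125],"rotation":[0,0,-0.026],"fingers":-0.2},{"dp":[0.0016,0,0.14],"rotation":[0,0,-0.026],"fingers":-0.2},{"dp":[0.0016,0,0.147],"rotation":[0,0,-0.026],"fingers":-0.2},{"dp":[0.0016,0,0.1497],"rotation":[0,0,-0.026],"fingers":-0.2},{"dp":[0.0016,0,0.1497],"rotation":[0,0,-0.026],"fingers":-0.2}]' 18; python3 -m pendant '[{"dp":[0,0,0],"rotation":[0,0,0],"fingers":0.0},{"dp":[0,0,0],"rotation":[0,0,0],"fingers":0.15},{"dp":[0,0,0],"rotation":[0,0,0],"fingers":0.25},{"dp":[0,0,0],"rotation":[0,0,0],"fingers":0.35},{"dp":[0,0,0],"rotation":[0,0,0],"fingers":0.5},{"dp":[0,0,0],"rotation":[0,0,0],"fingers":0.7},{"dp":[0,0,0],"rotation":[0,0,0],"fingers":0.7}]' 18; python3 -c "
from h import *
st();cv2.imwrite('pics/w5.png',arm.get_image('wrist'))"
```

```text
clock: 12.65
position: [0.4275, -0.1604, 0.0103]
ee_rot: [1.803, 2.573, 0.0]
force: [0.0, -0.0, 0.3]
width: 0.601
clock: 13.52
position: [0.4275, -0.1604, 0.0104]
ee_rot: [1.803, 2.573, 0.0]
force: [-0.5, 0.0, 2.8]
width: 0.322
t 13.53 p [ 0.4275 -0.1604  0.0104] F [-0.5  0.   2.8] w 0.322
R [[-0.341, 0.94, 0.0], [0.94, 0.341, 0.0], [0.0, 0.0, -1.0]]
```

View pics/w5.png

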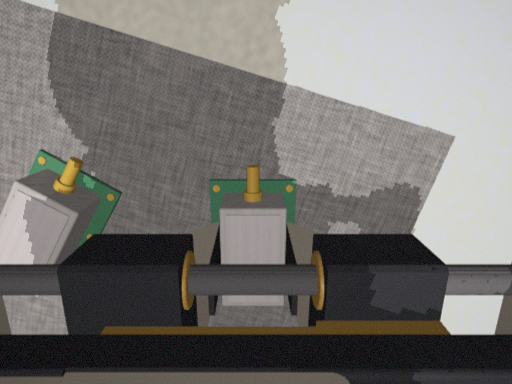

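The can is held (29.6 mm) and sits square. The board's front edge is at row 180 (columns 210–296). I'll check the along-offset, then plan the lift and carry to R+ (.630,.2276).

Run:
```python
from h import *
p=arm.camera_params("wrist");s=arm.observe();R0=R.from_rotvec(s["ee_rot"]).as_matrix()
for u in[(210,180.5),(296.5,180)]: print((R0.T@(px(p,u,.005)-s["position"])).round(4))
for u in[(219,206.5),(286,206)]: print("can",(R0.T@(px(p,u,.030)-s["position"])).round(4))
gy(.630,.2276,.24,6.3)
```

```text
[-0.0212 -0.0311  0.0054]
[ 0.0224 -0.0313  0.0054]
can [-0.0144 -0.026  -0.0196]
can [ 0.0148 -0.0263 -0.0196]
t 13.57 p [ 0.4275 -0.1604  0.0104] F [-0.7  0.   1.7] w 0.326
R [[-0.342, 0.94, 0.0], [0.94, 0.342, 0.0], [-0.0, 0.0, -1.0]]
dp [ 0.2955  0.3229 -0.2295] rot [ 2.000e-04 -0.000e+00  2.386e-01] j7 1.56
dp [ 0.2955  0.3229 -0.2295] rot [ 0.000e+00  4.000e-04 -2.903e+00] j7 1.56
```

```bash
python3 -m pendant '[{"dp":[0,0,-0.005],"rotation":[0,0,0],"fingers":0.7},{"dp":[0,0,-0.02],"rotation":[0,0,0],"fingers":0.7},{"dp":[0,0,-0.05],"rotation":[0,0,0],"fingers":0.7},{"dp":[0,0,-0.09],"rotation":[0,0,0],"fingers":0.7},{"dp":[0.005,0.005,-0.13],"rotation":[0,0,0.02],"fingers":0.7},{"dp":[0.025,0.028,-0.17],"rotation":[0,0,0.04],"fingers":0.7},{"dp":[0.06,0.065,-0.2],"rotation":[0,0,0.07],"fingers":0.7},{"dp":[0.095,0.104,-0.22],"rotation":[0,0,0.1],"fingers":0.7},{"dp":[0.13,0.143,-0.2295],"rotation":[0,0,0.13],"fingers":0.7},{"dp":[0.165,0.181,-0.2295],"rotation":[0,0,0.16],"fingers":0.7},{"dp":[0.2,0.219,-0.2295],"rotation":[0,0,0.19],"fingers":0.7},{"dp":[0.23,0.252,-0.2295],"rotation":[0,0,0.21],"fingers":0.7},{"dp":[0.26,0.285,-0.2295],"rotation":[0,0,0.23],"fingers":0.7},{"dp":[0.282,0.309,-0.2295],"rotation":[0,0,0.239],"fingers":0.7},{"dp":[0.292,0.32,-0.2295],"rotation":[0,0,0.239],"fingers":0.7},{"dp":[0.2955,0.3239,-0.2295],"rotation":[0,0,0.239],"fingers":0.7},{"dp":[0.2955,0.3239,-0.2295],"rotation":[0,0,0.239],"fingers":0.7}]' 18; python3 -c "
from h import *
st();cv2.imwrite('pics/w6.png',arm.get_image('wrist'))
gy(.631,.2277,.0385,6.3)"
```

```text
clock: 15.7
position: [0.6309, 0.2269, 0.2402]
ee_rot: [2.097, 2.339, -0.0]
force: [-0.1, 0.0, -1.3]
width: 0.326
t 15.7 p [0.6309 0.2269 0.2402] F [-0.1  0.  -1.3] w 0.326
R [[-0.109, 0.994, 0.0], [0.994, 0.109, -0.0], [-0.0, -0.0, -1.0]]
t 15.75 p [0.6309 0.2266 0.2402] F [-0.9  0.1 -0.9] w 0.323
R [[-0.108, 0.994, 0.0], [0.994, 0.108, -0.001], [-0.001, 0.0, -1.0]]
dp [1.200e-03 2.000e-04 2.017e-01] rot [ 0.0001  0.0006 -0.0015] j7 0.92
dp [1.200e-03 2.000e-04 2.017e-01] rot [ 1.0000e-03 -1.0000e-04  3.1401e+00] j7 0.92
```

View pics/w6.png

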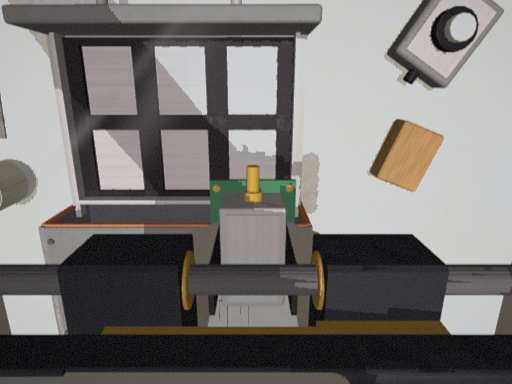

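The view shows the drawer with all six nests: front row at rows 46–115, rear row at rows 129–195. I'll measure the rib lines from an enlarged crop.

Run:
```python
from h import *
crop("pics/w6.png",50,30,320,215,3,"pics/w6c.png")
i=cv2.imread("pics/w6c.png");print(i.shape)
cv2.imwrite("pics/w6c.png",i[:600,:800])
p=arm.camera_params("wrist")
s=arm.observe()
H=np.array([.4512,.1333]);a=np.radians(6.3);x=np.array([np.cos(a),np.sin(a)]);y=np.array([-x[1],x[0]])
for cx in(104,188):
  for cy in(-74,0,74):
    X=[[*(H+x*(cx+i)/1e3+y*(cy+j)/1e3),.036] for i,j in[(-34,-26),(-34,26),(34,26),(34,-26)]]
    print(cx,cy,proj(p,X).round(0).tolist())
```

```text
(555, 810, 3)
104 -74 [[79.0, 45.0], [131.0, 45.0], [138.0, 114.0], [89.0, 114.0]]
104 0 [[153.0, 45.0], [205.0, 44.0], [208.0, 114.0], [159.0, 114.0]]
104 74 [[227.0, 44.0], [279.0, 44.0], [278.0, 114.0], [229.0, 114.0]]
188 -74 [[91.0, 129.0], [139.0, 129.0], [145.0, 190.0], [99.0, 190.0]]
188 0 [[160.0, 129.0], [208.0, 129.0], [211.0, 190.0], [165.0, 190.0]]
188 74 [[229.0, 129.0], [277.0, 129.0], [276.0, 190.0], [230.0, 190.0]]
```

View pics/w6c.png

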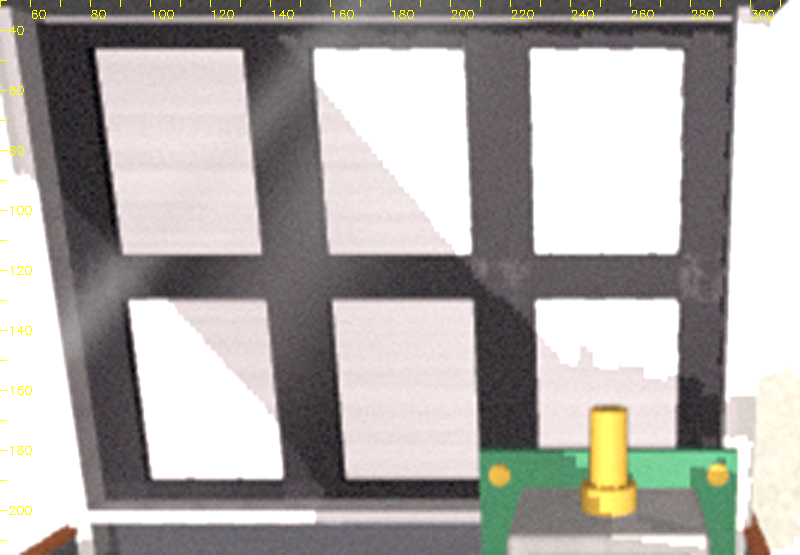

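Predicted nest corners match the picture to about 1 px. I'll lower it in, slowly near the end.

```bash
python3 -m pendant '[{"dp":[0.001,0,0.02],"rotation":[0,0,0],"fingers":0.7},{"dp":[0.001,0,0.05],"rotation":[0,0,0],"fingers":0.7},{"dp":[0.001,0,0.08],"rotation":[0,0,0],"fingers":0.7},{"dp":[0.001,0,0.11],"rotation":[0,0,0],"fingers":0.7},{"dp":[0.001,0,0.14],"rotation":[0,0,0],"fingers":0.7},{"dp":[0.001,0,0.16],"rotation":[0,0,0],"fingers":0.7},{"dp":[0.001,0,0.175],"rotation":[0,0,0],"fingers":0.7},{"dp":[0.001,0,0.185],"rotation":[0,0,0],"fingers":0.7},{"dp":[0.001,0,0.19],"rotation":[0,0,0],"fingers":0.7},{"dp":[0.001,0,0.19],"rotation":[0,0,0],"fingers":0.7}]'; python3 -m pendant '[{"dp":[0,0,0.003],"rotation":[0,0,0],"fingers":0.7},{"dp":[0,0,0.006],"rotation":[0,0,0],"fingers":0.7},{"dp":[0,0,0.009],"rotation":[0,0,0],"fingers":0.7},{"dp":[0,0,0.011],"rotation":[0,0,0],"fingers":0.7},{"dp":[0,0,0.011],"rotation":[0,0,0],"fingers":0.7}]';python3 -c "
from h import *
st();cv2.imwrite('pics/w7.png',arm.get_image('wrist'))"
```

```text
clock: 17.0
position: [0.631, 0.2276, 0.0504]
ee_rot: [2.097, 2.338, -0.0]
force: [0.1, -0.0, -0.4]
width: 0.324
clock: 17.62
position: [0.6309, 0.2275, 0.0391]
ee_rot: [2.097, 2.338, -0.001]
force: [-0.4, 0.6, -0.1]
width: 0.325
t 17.62 p [0.6309 0.2275 0.0391] F [-0.4  0.6 -0.1] w 0.325
R [[-0.108, 0.994, 0.0], [0.994, 0.108, -0.001], [-0.001, 0.0, -1.0]]
```

View pics/w7.png

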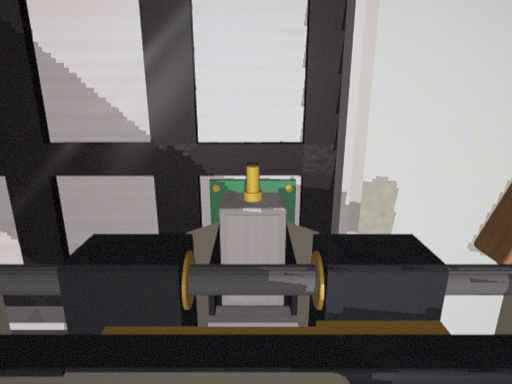

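```bash
python3 -m pendant '[{"dp":[-0.0005,0,0.0007],"rotation":[0,0,0],"fingers":0.7},{"dp":[-0.0005,0,0.0012],"rotation":[0,0,0],"fingers":0.7},{"dp":[-0.0005,0,0.0012],"rotation":[0,0,0],"fingers":0.7}]'
```

```text
clock: 18.05
position: [0.6311, 0.227, 0.0385]
ee_rot: [2.097, 2.338, 0.0]
force: [-1.1, -1.0, 5.1]
width: 0.324
```

Contact came at the expected height, so it's seated. Release and lift.

```bash
python3 -m pendant '[{"dp":[0,0,0],"rotation":[0,0,0],"fingers":0.3},{"dp":[0,0,0],"rotation":[0,0,0],"fingers":0.2},{"dp":[0,0,0],"rotation":[0,0,0],"fingers":0.0},{"dp":[0,0,0],"rotation":[0,0,0],"fingers":-0.1},{"dp":[0,0,0],"rotation":[0,0,0],"fingers":-0.1},{"dp":[0,0,-0.01],"rotation":[0,0,0],"fingers":-0.1},{"dp":[0,0,-0.03],"rotation":[0,0,0],"fingers":-0.1},{"dp":[0,0,-0.06],"rotation":[0,0,0],"fingers":-0.1},{"dp":[0,0,-0.1],"rotation":[0,0,0],"fingers":-0.1},{"dp":[0,0,-0.14],"rotation":[0,0,0],"fingers":-0.1},{"dp":[0,0,-0.18],"rotation":[0,0,0],"fingers":-0.2},{"dp":[0,0,-0.2],"rotation":[0,0,0],"fingers":-0.2},{"dp":[0,0,-0.2],"rotation":[0,0,0],"fingers":-0.2}]'; python3 -c "
from h import *
st();i=arm.get_image('wrist');cv2.imwrite('pics/w8.png',i);t=arm.get_image('top');cv2.imwrite('pics/top8.png',t)
crop(t,310,190,430,290,6,'pics/t8c.png')
gy(.564,-.1945,.16,17)"
```

```text
clock: 19.68
position: [0.6314, 0.2277, 0.2404]
ee_rot: [2.096, 2.337, 0.004]
force: [-0.4, 0.4, -0.9]
width: 0.598
t 19.68 p [0.6314 0.2277 0.2404] F [-0.4  0.4 -0.9] w 0.598
R [[-0.108, 0.994, 0.003], [0.994, 0.108, 0.001], [0.0, 0.004, -1.0]]
t 19.77 p [0.6305 0.2267 0.2374] F [-0.1  0.1 -0.2] w 0.601
R [[-0.108, 0.994, -0.0], [0.994, 0.108, -0.001], [-0.001, -0.001, -1.0]]
dp [-0.4114 -0.1117  0.0781] rot [-0.0008  0.0014 -0.1883] j7 0.92
dp [-0.4114 -0.1117  0.0781] rot [2.0000e-03 1.1000e-03 2.9533e+00] j7 0.92
```

View pics/w8.png

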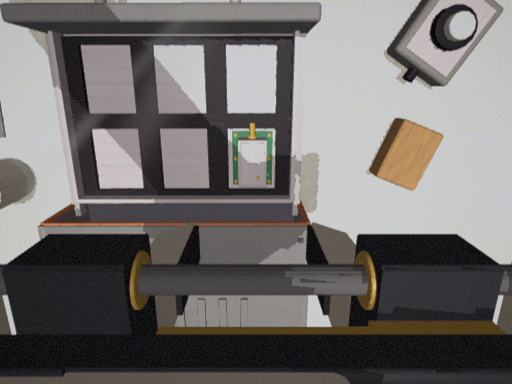

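View pics/t8c.png

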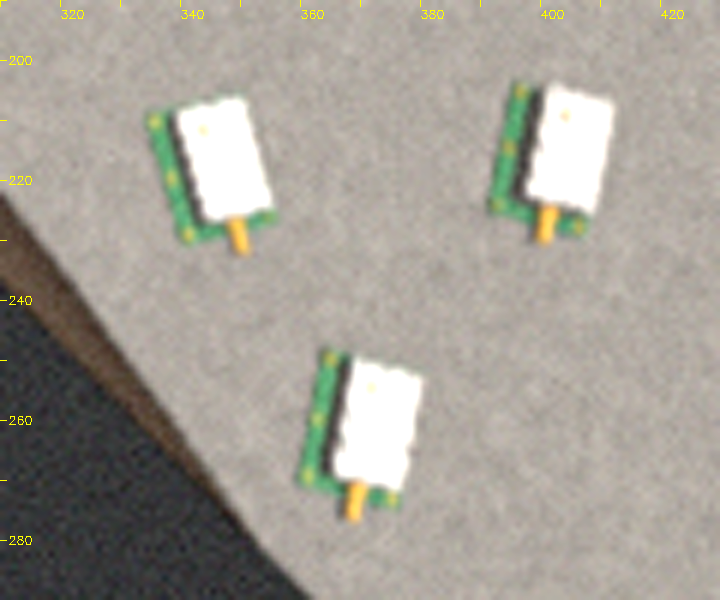

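The first module is seated at (252,158), square in its nest, connector towards the panel. The other modules haven't moved. Next is A.

```bash
python3 -m pendant '[{"dp":[-0.015,-0.004,0],"rotation":[0,0,-0.01],"fingers":-0.2},{"dp":[-0.05,-0.014,0],"rotation":[0,0,-0.03],"fingers":-0.2},{"dp":[-0.1,-0.027,0],"rotation":[0,0,-0.05],"fingers":-0.2},{"dp":[-0.15,-0.041,0],"rotation":[0,0,-0.07],"fingers":-0.2},{"dp":[-0.2,-0.054,0],"rotation":[0,0,-0.09],"fingers":-0.2},{"dp":[-0.25,-0.068,0],"rotation":[0,0,-0.11],"fingers":-0.2},{"dp":[-0.3,-0.081,0.01],"rotation":[0,0,-0.13],"fingers":-0.2},{"dp":[-0.34,-0.092,0.03],"rotation":[0,0,-0.15],"fingers":-0.2},{"dp":[-0.375,-0.102,0.05],"rotation":[0,0,-0.17],"fingers":-0.2},{"dp":[-0.4,-0.109,0.07],"rotation":[0,0,-0.188],"fingers":-0.2},{"dp":[-0.411,-0.1117,0.078],"rotation":[0,0,-0.188],"fingers":-0.2},{"dp":[-0.411,-0.1117,0.078],"rotation":[0,0,-0.188],"fingers":-0.2},{"dp":[-0.411,-0.1117,0.078],"rotation":[0,0,-0.188],"fingers":-0.2}]'; python3 -c "
from h import *
st();i=arm.get_image('wrist');cv2.imwrite('pics/w9.png',i)
crop(i,100,60,320,240,3,'pics/w9c.png')"
```

```text
clock: 21.4
position: [0.5646, -0.1925, 0.1608]
ee_rot: [1.866, 2.526, -0.001]
force: [0.2, 0.2, 0.9]
width: 0.602
t 21.4 p [ 0.5646 -0.1925  0.1608] F [0.2 0.2 0.9] w 0.602
R [[-0.294, 0.956, 0.001], [0.956, 0.294, -0.001], [-0.001, 0.0, -1.0]]
```

View pics/w9c.png

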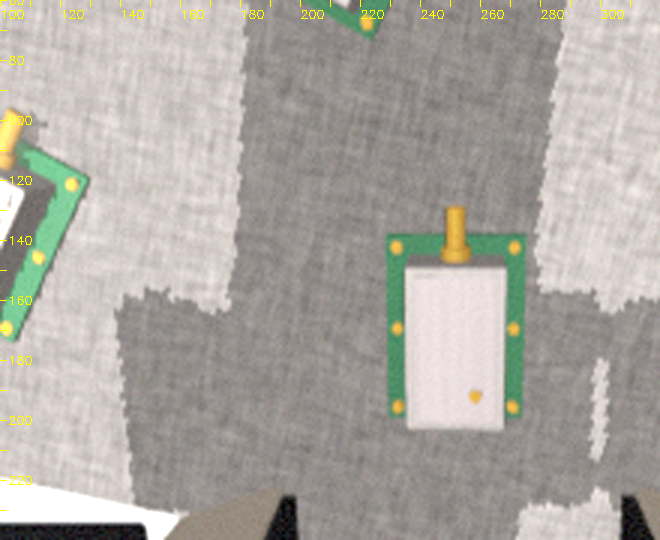

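Module A sits square to the jaws, with can corners (235,149), (269,149), (268,203) and (236,203).

```bash
python3 -c "
from h import *
p=arm.camera_params('wrist')
c=wm([(234.7,149),(268.7,149),(268.5,203),(236,203)],p)
gy(c[0],c[1],.010,17)"
```

```text
[ 0.564 -0.193  0.03 ] len 0.0495 wid 0.0296 yaw 17.6 17.1
t 21.45 p [ 0.5647 -0.1925  0.161 ] F [-0.1 -0.7  1.6] w 0.597
R [[-0.294, 0.956, 0.001], [0.956, 0.294, -0.001], [-0.001, 0.001, -1.0]]
dp [-1.00e-04 -9.00e-04  1.51e-01] rot [0.0005 0.0014 0.0018] j7 1.7
dp [-1.00e-04 -9.00e-04  1.51e-01] rot [-2.2000e-03  8.0000e-04 -3.1398e+00] j7 1.7
```

```bash
python3 -m pendant '[{"dp":[0,-0.0015,0.02],"rotation":[0,0,0],"fingers":-0.2},{"dp":[0,-0.0015,0.05],"rotation":[0,0,0],"fingers":-0.2},{"dp":[0,-0.0015,0.08],"rotation":[0,0,0],"fingers":-0.2},{"dp":[0,-0.0015,0.105],"rotation":[0,0,0],"fingers":-0.2},{"dp":[0,-0.0015,0.125],"rotation":[0,0,0],"fingers":-0.2},{"dp":[0,-0.0015,0.14],"rotation":[0,0,0],"fingers":-0.2},{"dp":[0,-0.0015,0.147],"rotation":[0,0,0],"fingers":-0.2},{"dp":[0,-0.0015,0.1505],"rotation":[0,0,0],"fingers":-0.2},{"dp":[0,-0.0015,0.1505],"rotation":[0,0,0],"fingers":-0.2}]' 18; python3 -m pendant '[{"dp":[0,0,0],"rotation":[0,0,0],"fingers":0.0},{"dp":[0,0,0],"rotation":[0,0,0],"fingers":0.15},{"dp":[0,0,0],"rotation":[0,0,0],"fingers":0.25},{"dp":[0,0,0],"rotation":[0,0,0],"fingers":0.35},{"dp":[0,0,0],"rotation":[0,0,0],"fingers":0.5},{"dp":[0,0,0],"rotation":[0,0,0],"fingers":0.7},{"dp":[0,0,0],"rotation":[0,0,0],"fingers":0.7}]' 18; python3 -c "
from h import *
st();cv2.imwrite('pics/w10.png',arm.get_image('wrist'))
gy(.639,.154,.24,6.3)"
```

```text
clock: 22.58
position: [0.5637, -0.1931, 0.0108]
ee_rot: [1.865, 2.525, -0.0]
force: [0.8, -0.2, -0.1]
width: 0.598
clock: 23.45
position: [0.5637, -0.1932, 0.0109]
ee_rot: [1.865, 2.525, -0.0]
force: [0.3, -0.6, 0.8]
width: 0.325
t 23.45 p [ 0.5637 -0.1932  0.0109] F [ 0.3 -0.6  0.8] w 0.325
R [[-0.294, 0.956, 0.002], [0.956, 0.294, -0.001], [-0.002, 0.001, -1.0]]
t 23.5 p [ 0.5637 -0.1933  0.0109] F [-0.2 -1.4  1.5] w 0.323
R [[-0.294, 0.956, 0.002], [0.956, 0.294, -0.001], [-0.002, 0.001, -1.0]]
dp [ 0.3094  0.1742 -0.2295] rot [0.0012 0.0017 0.1883] j7 1.57
dp [ 0.3094  0.1742 -0.2295] rot [-2.6000e-03  1.8000e-03 -2.9533e+00] j7 1.57
```

View pics/w10.png

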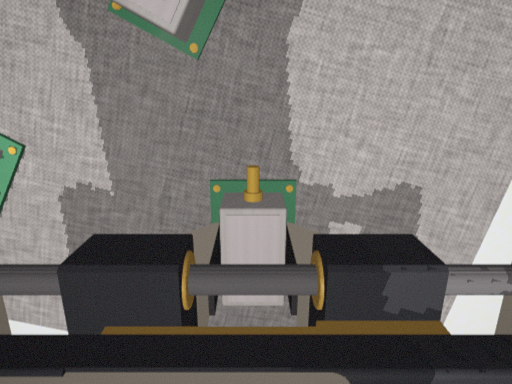

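The grip looks the same as last time (board front edge at row 180). I'll carry it to the middle rear nest.

```bash
python3 -m pendant '[{"dp":[0,0,-0.005],"rotation":[0,0,0],"fingers":0.7},{"dp":[0,0,-0.02],"rotation":[0,0,0],"fingers":0.7},{"dp":[0,0,-0.05],"rotation":[0,0,0],"fingers":0.7},{"dp":[0,0,-0.1],"rotation":[0,0,0],"fingers":0.7},{"dp":[0.0,0.0,-0.15],"rotation":[0,0,0.0],"fingers":0.7},{"dp":[0.01,0.006,-0.2],"rotation":[0,0,0.01],"fingers":0.7},{"dp":[0.04,0.023,-0.2295],"rotation":[0,0,0.03],"fingers":0.7},{"dp":[0.08,0.045,-0.2295],"rotation":[0,0,0.05],"fingers":0.7},{"dp":[0.125,0.07,-0.2295],"rotation":[0,0,0.08],"fingers":0.7},{"dp":[0.17,0.096,-0.2295],"rotation":[0,0,0.11],"fingers":0.7},{"dp":[0.215,0.121,-0.2295],"rotation":[0,0,0.14],"fingers":0.7},{"dp":[0.255,0.144,-0.2295],"rotation":[0,0,0.165],"fingers":0.7},{"dp":[0.285,0.16,-0.2295],"rotation":[0,0,0.185],"fingers":0.7},{"dp":[0.303,0.171,-0.2295],"rotation":[0.001,0.0017,0.188],"fingers":0.7},{"dp":[0.3094,0.1742,-0.2295],"rotation":[0.001,0.0017,0.188],"fingers":0.7},{"dp":[0.3094,0.1742,-0.2295],"rotation":[0.001,0.0017,0.188],"fingers":0.7}]' 18; python3 -c "
from h import *
st();cv2.imwrite('pics/w11.png',arm.get_image('wrist'))
gy(.639,.154,.0389,6.3)"
```

```text
clock: 25.5
position: [0.6388, 0.1539, 0.2404]
ee_rot: [2.095, 2.341, 0.0]
force: [-0.2, 0.2, -0.1]
width: 0.328
t 25.5 p [0.6388 0.1539 0.2404] F [-0.2  0.2 -0.1] w 0.328
R [[-0.111, 0.994, 0.0], [0.994, 0.111, -0.0], [-0.0, 0.0, -1.0]]
t 25.55 p [0.6389 0.1531 0.2403] F [ 0.  -0.4 -1.1] w 0.325
R [[-0.11, 0.994, 0.0], [0.994, 0.11, -0.001], [-0.001, 0.0, -1.0]]
dp [1.100e-03 1.000e-04 2.014e-01] rot [ 0.0003  0.0007 -0.0002] j7 1.03
dp [1.100e-03 1.000e-04 2.014e-01] rot [ 1.0000e-03 -4.0000e-04  3.1414e+00] j7 1.03
```

View pics/w11.png

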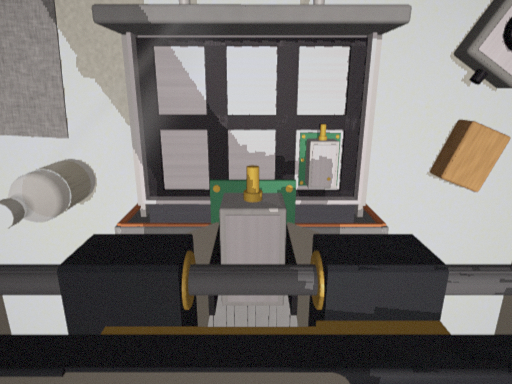

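```bash
python3 -m pendant '[{"dp":[0.0005,0,0.02],"rotation":[0,0,0],"fingers":0.7},{"dp":[0.0005,0,0.05],"rotation":[0,0,0],"fingers":0.7},{"dp":[0.0005,0,0.08],"rotation":[0,0,0],"fingers":0.7},{"dp":[0.0005,0,0.11],"rotation":[0,0,0],"fingers":0.7},{"dp":[0.0005,0,0.14],"rotation":[0,0,0],"fingers":0.7},{"dp":[0.0005,0,0.16],"rotation":[0,0,0],"fingers":0.7},{"dp":[0.0005,0,0.175],"rotation":[0,0,0],"fingers":0.7},{"dp":[0.0005,0,0.185],"rotation":[0,0,0],"fingers":0.7},{"dp":[0.0005,0,0.19],"rotation":[0,0,0],"fingers":0.7},{"dp":[0.0005,0,0.193],"rotation":[0,0,0],"fingers":0.7},{"dp":[0.0005,0,0.196],"rotation":[0,0,0],"fingers":0.7},{"dp":[0.0005,0,0.199],"rotation":[0,0,0],"fingers":0.7},{"dp":[0.0005,0,0.2005],"rotation":[0,0,0],"fingers":0.7},{"dp":[0.0005,0,0.2005],"rotation":[0,0,0],"fingers":0.7}]';python3 -c "
from h import *
st();cv2.imwrite('pics/w12.png',arm.get_image('wrist'))"
```

```text
clock: 27.3
position: [0.6389, 0.1534, 0.0397]
ee_rot: [2.096, 2.34, -0.001]
force: [0.5, 0.4, -1.2]
width: 0.325
t 27.3 p [0.6389 0.1534 0.0397] F [ 0.5  0.4 -1.2] w 0.325
R [[-0.11, 0.994, 0.0], [0.994, 0.11, -0.001], [-0.001, 0.0, -1.0]]
```

View pics/w12.png

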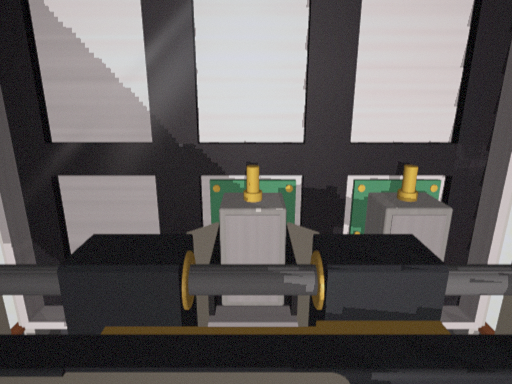

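The board is inside the nest with margin on both sides. I'll finish seating it, release and lift.

```bash
python3 -m pendant '[{"dp":[0,0,0.0006],"rotation":[0,0,0],"fingers":0.7},{"dp":[0,0,0.0012],"rotation":[0,0,0],"fingers":0.7},{"dp":[0,0,0.0012],"rotation":[0,0,0],"fingers":0.7}]'
```

```text
clock: 27.72
position: [0.639, 0.1535, 0.0389]
ee_rot: [2.096, 2.339, 0.0]
force: [-0.8, -0.7, 3.1]
width: 0.326
```

```bash
python3 -m pendant '[{"dp":[0,0,0],"rotation":[0,0,0],"fingers":0.3},{"dp":[0,0,0],"rotation":[0,0,0],"fingers":0.2},{"dp":[0,0,0],"rotation":[0,0,0],"fingers":0.0},{"dp":[0,0,0],"rotation":[0,0,0],"fingers":-0.1},{"dp":[0,0,0],"rotation":[0,0,0],"fingers":-0.1},{"dp":[0,0,-0.01],"rotation":[0,0,0],"fingers":-0.1},{"dp":[0,0,-0.03],"rotation":[0,0,0],"fingers":-0.1},{"dp":[0,0,-0.06],"rotation":[0,0,0],"fingers":-0.1},{"dp":[0,0,-0.1],"rotation":[0,0,0],"fingers":-0.1},{"dp":[0,0,-0.14],"rotation":[0,0,0],"fingers":-0.1},{"dp":[0,0,-0.18],"rotation":[0,0,0],"fingers":-0.2},{"dp":[0,0,-0.2],"rotation":[0,0,0],"fingers":-0.2},{"dp":[0,0,-0.2],"rotation":[0,0,0],"fingers":-0.2}]'; python3 -c "
from h import *
st();i=arm.get_image('wrist');cv2.imwrite('pics/w13.png',i);t=arm.get_image('top');cv2.imwrite('pics/top13.png',t)
crop(t,310,190,430,290,6,'pics/t13c.png')
gy(.454,-.259,.16,-11.5)"
```

```text
clock: 29.35
position: [0.6397, 0.1545, 0.2422]
ee_rot: [2.094, 2.338, 0.006]
force: [0.4, -0.5, 0.2]
width: 0.598
t 29.35 p [0.6397 0.1545 0.2422] F [ 0.4 -0.5  0.2] w 0.598
R [[-0.11, 0.994, 0.005], [0.994, 0.11, 0.001], [0.0, 0.005, -1.0]]
t 29.45 p [0.6387 0.1535 0.2391] F [ 0.1  0.1 -0.1] w 0.6
R [[-0.11, 0.994, 0.001], [0.994, 0.11, -0.001], [-0.001, 0.001, -1.0]]
dp [-0.3897 -0.2289  0.0793] rot [0.001  0.0007 0.3106] j7 1.03
dp [-0.3897 -0.2289  0.0793] rot [-1.000e-03  1.400e-03 -2.831e+00] j7 1.03
```

View pics/w13.png

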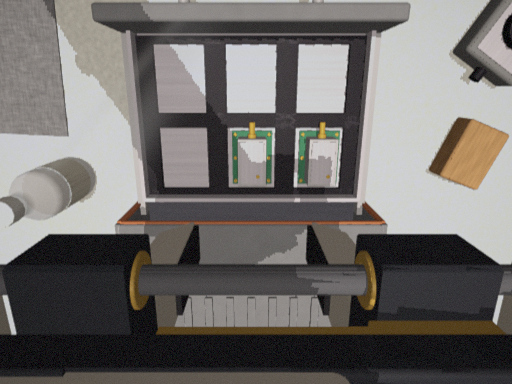

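View pics/t13c.png

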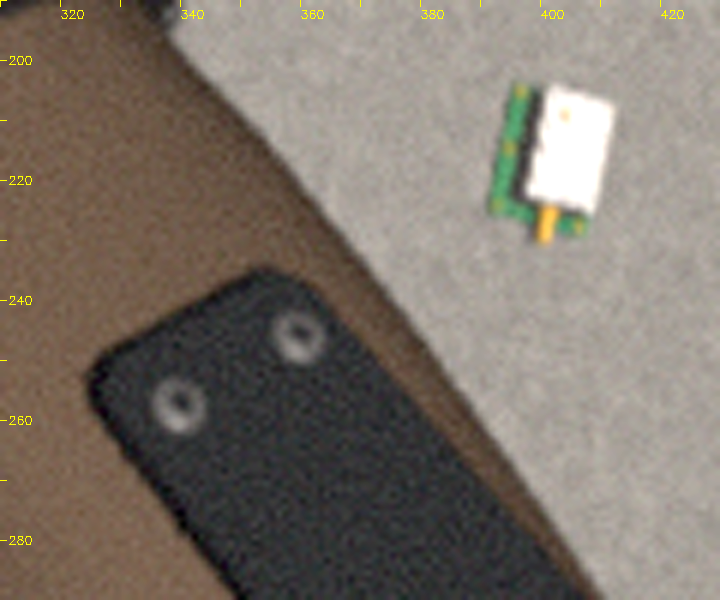

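Two modules are seated side by side at (251,158) and (319,158). Next is C. The arm hides it in the top view, so I'll check it from above.

```bash
python3 -m pendant '[{"dp":[-0.012,-0.007,0],"rotation":[0,0,0.01],"fingers":-0.2},{"dp":[-0.045,-0.027,0],"rotation":[0,0,0.04],"fingers":-0.2},{"dp":[-0.09,-0.053,0],"rotation":[0,0,0.08],"fingers":-0.2},{"dp":[-0.135,-0.08,0],"rotation":[0,0,0.12],"fingers":-0.2},{"dp":[-0.18,-0.106,0],"rotation":[0,0,0.16],"fingers":-0.2},{"dp":[-0.225,-0.132,0],"rotation":[0,0,0.2],"fingers":-0.2},{"dp":[-0.27,-0.159,0.01],"rotation":[0,0,0.24],"fingers":-0.2},{"dp":[-0.315,-0.185,0.03],"rotation":[0,0,0.27],"fingers":-0.2},{"dp":[-0.35,-0.206,0.05],"rotation":[0,0,0.3],"fingers":-0.2},{"dp":[-0.375,-0.22,0.07],"rotation":[0,0,0.31],"fingers":-0.2},{"dp":[-0.39,-0.229,0.079],"rotation":[0,0,0.31],"fingers":-0.2},{"dp":[-0.39,-0.229,0.079],"rotation":[0,0,0.31],"fingers":-0.2},{"dp":[-0.39,-0.229,0.079],"rotation":[0,0,0.31],"fingers":-0.2}]'; python3 -c "
from h import *
st();i=arm.get_image('wrist');cv2.imwrite('pics/w14.png',i)
crop(i,100,60,320,240,3,'pics/w14c.png')"
```

```text
clock: 31.08
position: [0.4548, -0.258, 0.161]
ee_rot: [2.429, 1.989, 0.002]
force: [0.1, 1.0, -0.7]
width: 0.601
t 31.07 p [ 0.4548 -0.258   0.161 ] F [ 0.1  1.  -0.7] w 0.601
R [[0.197, 0.98, 0.002], [0.98, -0.197, -0.0], [0.0, 0.002, -1.0]]
```

View pics/w14c.png

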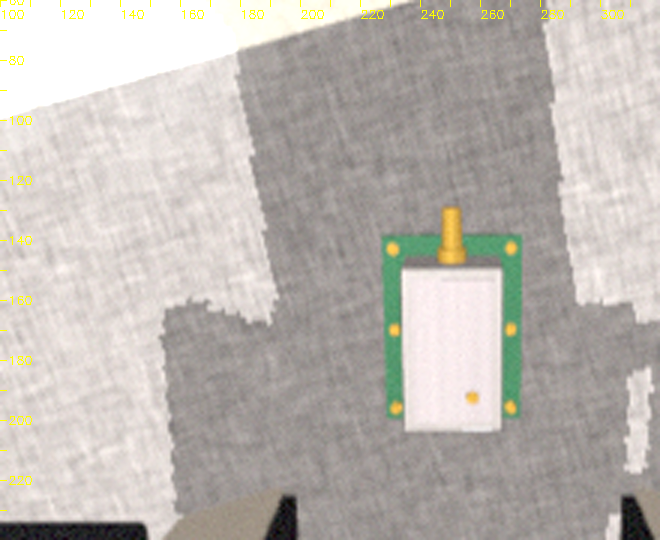

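Module C's can corners are (234,149), (267,149), (267,203) and (235,204), nearly square to the jaws.

```bash
python3 -c "
from h import *
p=arm.camera_params('wrist')
c=wm([(233.7,149.3),(267.3,149.3),(267.3,203.3),(235,203.7)],p)
gy(c[0],c[1],.010,-11)"
```

```text
[ 0.4544 -0.2589  0.03  ] len 0.0498 wid 0.0293 yaw -10.8 -11.0
t 31.12 p [ 0.455  -0.2579  0.1611] F [-0.6 -0.5  0.4] w 0.601
R [[0.197, 0.98, 0.002], [0.98, -0.197, -0.001], [-0.0, 0.002, -1.0]]
dp [-0.0011 -0.0008  0.1511] rot [ 0.0025  0.0002 -0.006 ] j7 1.47
dp [-0.0011 -0.0008  0.1511] rot [ 3.0000e-04 -3.9000e-03  3.1356e+00] j7 1.47
```

```bash
python3 -m pendant '[{"dp":[-0.001,-0.0014,0.02],"rotation":[0.002,0,-0.006],"fingers":-0.2},{"dp":[-0.001,-0.0014,0.05],"rotation":[0.002,0,-0.006],"fingers":-0.2},{"dp":[-0.001,-0.0014,0.08],"rotation":[0.002,0,-0.006],"fingers":-0.2},{"dp":[-0.001,-0.0014,0.105],"rotation":[0.002,0,-0.006],"fingers":-0.2},{"dp":[-0.001,-0.0014,0.125],"rotation":[0.002,0,-0.006],"fingers":-0.2},{"dp":[-0.001,-0.0014,0.14],"rotation":[0.002,0,-0.006],"fingers":-0.2},{"dp":[-0.001,-0.0014,0.147],"rotation":[0.002,0,-0.006],"fingers":-0.2},{"dp":[-0.001,-0.0014,0.151],"rotation":[0.002,0,-0.006],"fingers":-0.2},{"dp":[-0.001,-0.0014,0.151],"rotation":[0.002,0,-0.006],"fingers":-0.2}]' 18; python3 -m pendant '[{"dp":[0,0,0],"rotation":[0,0,0],"fingers":0.0},{"dp":[0,0,0],"rotation":[0,0,0],"fingers":0.15},{"dp":[0,0,0],"rotation":[0,0,0],"fingers":0.25},{"dp":[0,0,0],"rotation":[0,0,0],"fingers":0.35},{"dp":[0,0,0],"rotation":[0,0,0],"fingers":0.5},{"dp":[0,0,0],"rotation":[0,0,0],"fingers":0.7},{"dp":[0,0,0],"rotation":[0,0,0],"fingers":0.7}]' 18; python3 -c "
from h import *
st();cv2.imwrite('pics/w15.png',arm.get_image('wrist'))
gy(.5475,.2184,.24,6.3)"
```

```text
clock: 32.25
position: [0.454, -0.2588, 0.0103]
ee_rot: [2.423, 1.998, 0.0]
force: [0.2, 0.2, 0.5]
width: 0.597
clock: 33.12
position: [0.4541, -0.2589, 0.0104]
ee_rot: [2.423, 1.997, 0.0]
force: [-0.5, -1.5, 1.8]
width: 0.324
t 33.12 p [ 0.4541 -0.2589  0.0104] F [-0.5 -1.5  1.8] w 0.324
R [[0.191, 0.982, 0.001], [0.982, -0.191, -0.001], [-0.001, 0.001, -1.0]]
t 33.17 p [ 0.4541 -0.2589  0.0104] F [-0.3 -0.2  2.8] w 0.329
R [[0.191, 0.982, 0.001], [0.982, -0.191, -0.001], [-0.001, 0.001, -1.0]]
dp [ 0.4862  0.0008 -0.2299] rot [ 0.0009  0.0007 -0.302 ] j7 1.3
dp [ 0.4862  0.0008 -0.2299] rot [ 1.0000e-03 -1.2000e-03  2.8395e+00] j7 1.3
```

View pics/w15.png

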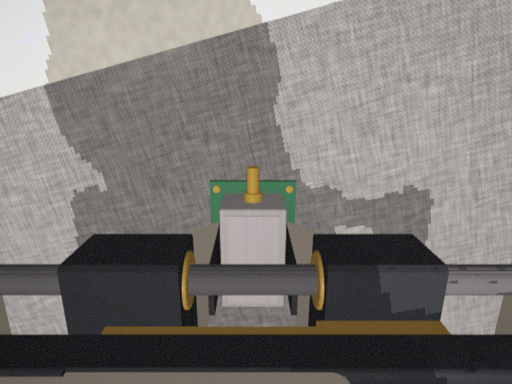

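The grip is the same again. I'll carry it to the front +y nest.

```bash
python3 -m pendant '[{"dp":[0,0,-0.005],"rotation":[0,0,0],"fingers":0.7},{"dp":[0,0,-0.02],"rotation":[0,0,0],"fingers":0.7},{"dp":[0,0,-0.05],"rotation":[0,0,0],"fingers":0.7},{"dp":[0,0,-0.1],"rotation":[0,0,0],"fingers":0.7},{"dp":[0.0,0.0,-0.15],"rotation":[0,0,0.0],"fingers":0.7},{"dp":[0.02,0.0,-0.2],"rotation":[0,0,-0.01],"fingers":0.7},{"dp":[0.06,0,-0.2299],"rotation":[0,0,-0.03],"fingers":0.7},{"dp":[0.11,0,-0.2299],"rotation":[0,0,-0.06],"fingers":0.7},{"dp":[0.16,0,-0.2299],"rotation":[0,0,-0.09],"fingers":0.7},{"dp":[0.21,0,-0.2299],"rotation":[0,0,-0.12],"fingers":0.7},{"dp":[0.26,0,-0.2299],"rotation":[0,0,-0.15],"fingers":0.7},{"dp":[0.31,0,-0.2299],"rotation":[0,0,-0.18],"fingers":0.7},{"dp":[0.36,0,-0.2299],"rotation":[0,0,-0.22],"fingers":0.7},{"dp":[0.41,0.0005,-0.2299],"rotation":[0,0,-0.26],"fingers":0.7},{"dp":[0.45,0.0008,-0.2299],"rotation":[0.001,0.0007,-0.29],"fingers":0.7},{"dp":[0.475,0.0008,-0.2299],"rotation":[0.001,0.0007,-0.302],"fingers":0.7},{"dp":[0.4862,0.0008,-0.2299],"rotation":[0.001,0.0007,-0.302],"fingers":0.7},{"dp":[0.4862,0.0008,-0.2299],"rotation":[0.001,0.0007,-0.302],"fingers":0.7}]' 18; python3 -c "
from h import *
st();cv2.imwrite('pics/w16.png',arm.get_image('wrist'))
gy(.5475,.2184,.0384,6.3)"
```

```text
clock: 35.42
position: [0.5472, 0.2185, 0.2404]
ee_rot: [-2.095, -2.341, 0.0]
force: [0.6, -0.1, -0.8]
width: 0.327
t 35.42 p [0.5472 0.2185 0.2404] F [ 0.6 -0.1 -0.8] w 0.327
R [[-0.11, 0.994, -0.0], [0.994, 0.11, 0.0], [0.0, -0.0, -1.0]]
t 35.48 p [0.5474 0.2175 0.2403] F [ 0.4 -0.3 -1.1] w 0.323
R [[-0.109, 0.994, -0.0], [0.994, 0.109, -0.001], [-0.001, -0.0, -1.0]]
dp [1.000e-03 2.000e-04 2.019e-01] rot [-0.0002  0.0006 -0.0005] j7 0.86
dp [1.000e-03 2.000e-04 2.019e-01] rot [1.000e-03 3.000e-04 3.141e+00] j7 0.86
```

View pics/w16.png

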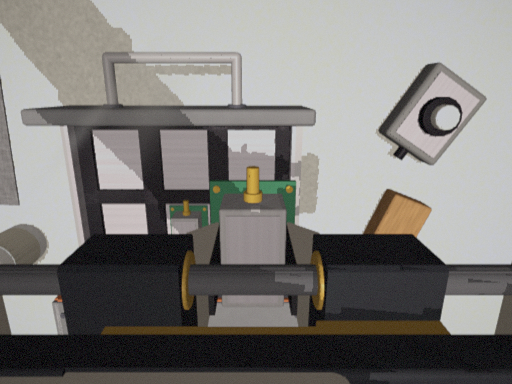

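```bash
python3 -m pendant '[{"dp":[0.0005,0.0007,0.02],"rotation":[0,0,0],"fingers":0.7},{"dp":[0.0005,0.0007,0.05],"rotation":[0,0,0],"fingers":0.7},{"dp":[0.0005,0.0007,0.08],"rotation":[0,0,0],"fingers":0.7},{"dp":[0.0005,0.0007,0.105],"rotation":[0,0,0],"fingers":0.7},{"dp":[0.0005,0.0007,0.125],"rotation":[0,0,0],"fingers":0.7},{"dp":[0.0005,0.0007,0.135],"rotation":[0,0,0],"fingers":0.7},{"dp":[0.0005,0.0007,0.135],"rotation":[0,0,0],"fingers":0.7}]';python3 -c "
from h import *
st();cv2.imwrite('pics/w17.png',arm.get_image('wrist'))"
```

```text
clock: 36.35
position: [0.5478, 0.2177, 0.1047]
ee_rot: [-2.097, -2.339, 0.002]
force: [-0.8, 0.6, 0.2]
width: 0.326
t 36.35 p [0.5478 0.2177 0.1047] F [-0.8  0.6  0.2] w 0.326
R [[-0.109, 0.994, -0.001], [0.994, 0.109, -0.001], [-0.001, -0.001, -1.0]]
```

View pics/w17.png

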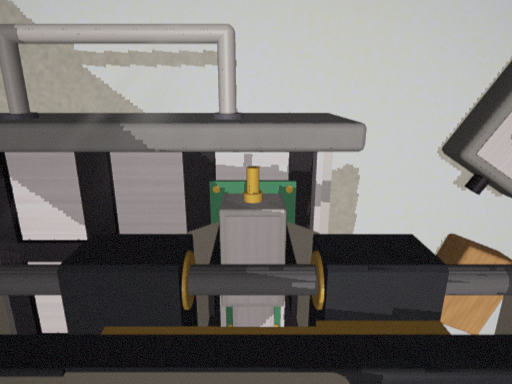

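The connector clears the panel (tip at row 167, panel edge at row 151). I'll continue down.

```bash
python3 -m pendant '[{"dp":[0,0,0.015],"rotation":[0,0,0],"fingers":0.7},{"dp":[0,0,0.03],"rotation":[0,0,0],"fingers":0.7},{"dp":[0,0,0.042],"rotation":[0,0,0],"fingers":0.7},{"dp":[0,0,0.052],"rotation":[0,0,0],"fingers":0.7},{"dp":[0,0,0.057],"rotation":[0,0,0],"fingers":0.7},{"dp":[0,0,0.060],"rotation":[0,0,0],"fingers":0.7},{"dp":[0,0,0.063],"rotation":[0,0,0],"fingers":0.7},{"dp":[0,0,0.065],"rotation":[0,0,0],"fingers":0.7},{"dp":[0,0,0.066],"rotation":[0,0,0],"fingers":0.7},{"dp":[0,0,0.066],"rotation":[0,0,0],"fingers":0.7}]';python3 -c "
from h import *
st();cv2.imwrite('pics/w18.png',arm.get_image('wrist'))"
```

```text
clock: 37.65
position: [0.5482, 0.2181, 0.0395]
ee_rot: [2.097, 2.339, -0.0]
force: [0.3, 0.3, -1.2]
width: 0.325
t 37.65 p [0.5482 0.2181 0.0395] F [ 0.3  0.3 -1.2] w 0.325
R [[-0.109, 0.994, 0.0], [0.994, 0.109, -0.0], [-0.0, 0.0, -1.0]]
```

View pics/w18.png

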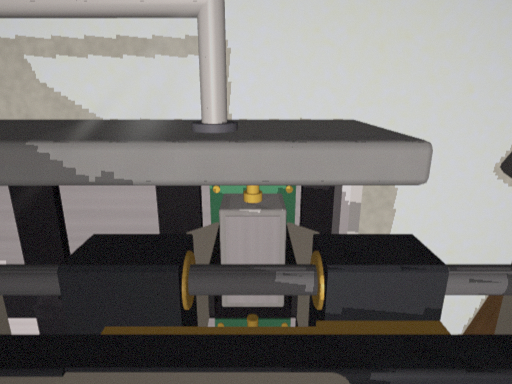

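```bash
python3 -m pendant '[{"dp":[-0.0003,-0.0003,0.0006],"rotation":[0,0,0],"fingers":0.7},{"dp":[-0.0003,-0.0003,0.0014],"rotation":[0,0,0],"fingers":0.7},{"dp":[-0.0003,-0.0003,0.0014],"rotation":[0,0,0],"fingers":0.7}]'
```

```text
clock: 38.08
position: [0.548, 0.2177, 0.0384]
ee_rot: [2.096, 2.339, -0.0]
force: [-0.9, -0.7, 3.8]
width: 0.329
```

Seated. I'll release with a smaller opening, because the side wall is close, and then lift.

```bash
python3 -m pendant '[{"dp":[0,0,0],"rotation":[0,0,0],"fingers":0.3},{"dp":[0,0,0],"rotation":[0,0,0],"fingers":0.2},{"dp":[0,0,0],"rotation":[0,0,0],"fingers":0.1},{"dp":[0,0,0],"rotation":[0,0,0],"fingers":0.1},{"dp":[0,0,0],"rotation":[0,0,0],"fingers":0.1},{"dp":[0,0,-0.01],"rotation":[0,0,0],"fingers":0.1},{"dp":[0,0,-0.03],"rotation":[0,0,0],"fingers":0.1},{"dp":[0,0,-0.06],"rotation":[0,0,0],"fingers":0.1},{"dp":[0,0,-0.1],"rotation":[0,0,0],"fingers":-0.1},{"dp":[0,0,-0.14],"rotation":[0,0,0],"fingers":-0.1},{"dp":[0,0,-0.18],"rotation":[0,0,0],"fingers":-0.2},{"dp":[0,0,-0.2],"rotation":[0,0,0],"fingers":-0.2},{"dp":[0,0,-0.2],"rotation":[0,0,0],"fingers":-0.2}]'; python3 -c "
from h import *
st();i=arm.get_image('wrist');cv2.imwrite('pics/w19.png',i);t=arm.get_image('top');cv2.imwrite('pics/top19.png',t)
gy(.5765,-.344,.16,-12)"
```

```text
clock: 39.7
position: [0.5485, 0.2187, 0.2414]
ee_rot: [2.095, 2.338, 0.006]
force: [-0.3, 0.1, -1.1]
width: 0.598
t 39.7 p [0.5485 0.2187 0.2414] F [-0.3  0.1 -1.1] w 0.598
R [[-0.109, 0.994, 0.004], [0.994, 0.109, 0.001], [0.001, 0.005, -1.0]]
t 39.8 p [0.5477 0.2176 0.2386] F [-0.1  0.  -0.5] w 0.603
R [[-0.109, 0.994, 0.001], [0.994, 0.109, -0.001], [-0.001, 0.001, -1.0]]
dp [-0.5614 -0.0327  0.0791] rot [0.0008 0.0007 0.3187] j7 0.85
dp [-0.5614 -0.0327  0.0791] rot [-1.0000e-03  1.2000e-03 -2.8229e+00] j7 0.85
```

View pics/w19.png

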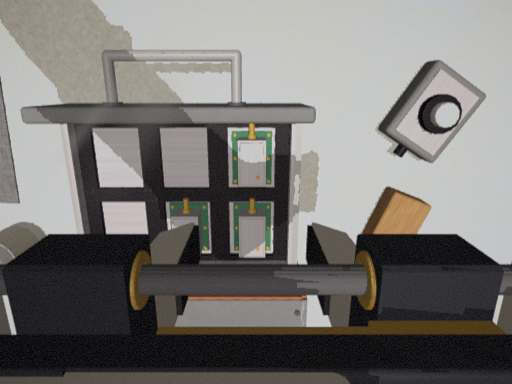

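View pics/top19.png

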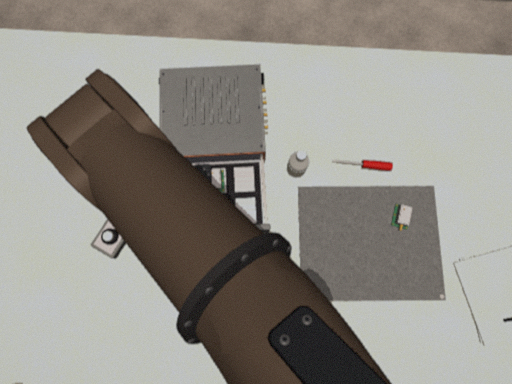

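Three modules are seated. The last, B, is still at (404,215) in the top view.

```bash
python3 -m pendant '[{"dp":[-0.015,-0.001,0],"rotation":[0,0,0.01],"fingers":-0.2},{"dp":[-0.05,-0.003,0],"rotation":[0,0,0.03],"fingers":-0.2},{"dp":[-0.1,-0.006,0],"rotation":[0,0,0.06],"fingers":-0.2},{"dp":[-0.15,-0.009,0],"rotation":[0,0,0.09],"fingers":-0.2},{"dp":[-0.2,-0.012,0],"rotation":[0,0,0.12],"fingers":-0.2},{"dp":[-0.25,-0.015,0],"rotation":[0,0,0.15],"fingers":-0.2},{"dp":[-0.3,-0.018,0],"rotation":[0,0,0.18],"fingers":-0.2},{"dp":[-0.35,-0.021,0],"rotation":[0,0,0.21],"fingers":-0.2},{"dp":[-0.4,-0.024,0],"rotation":[0,0,0.24],"fingers":-0.2},{"dp":[-0.45,-0.027,0.01],"rotation":[0,0,0.27],"fingers":-0.2},{"dp":[-0.5,-0.029,0.03],"rotation":[0,0,0.3],"fingers":-0.2},{"dp":[-0.535,-0.031,0.055],"rotation":[0,0,0.318],"fingers":-0.2},{"dp":[-0.555,-0.0325,0.075],"rotation":[0,0,0.318],"fingers":-0.2},{"dp":[-0.5614,-0.0327,0.079],"rotation":[0,0,0.318],"fingers":-0.2},{"dp":[-0.5614,-0.0327,0.079],"rotation":[0,0,0.318],"fingers":-0.2},{"dp":[-0.5614,-0.0327,0.079],"rotation":[0,0,0.318],"fingers":-0.2}]'; python3 -c "
from h import *
st();i=arm.get_image('wrist');cv2.imwrite('pics/w20.png',i)
crop(i,100,60,320,240,3,'pics/w20c.png')"
```

```text
clock: 41.8
position: [0.5775, -0.3422, 0.1614]
ee_rot: [2.437, 1.98, 0.002]
force: [0.3, 0.5, 0.1]
width: 0.601
t 41.8 p [ 0.5775 -0.3422  0.1614] F [0.3 0.5 0.1] w 0.601
R [[0.205, 0.979, 0.003], [0.979, -0.205, -0.001], [-0.0, 0.003, -1.0]]
```

View pics/w20c.png

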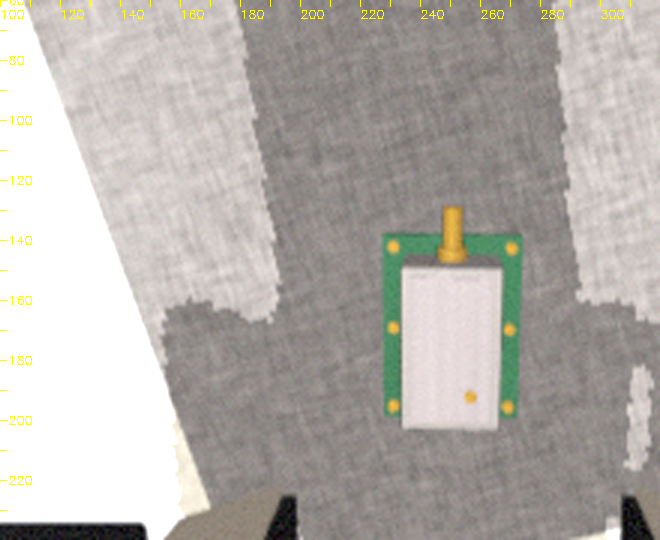

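```bash
python3 -c "
from h import *
p=arm.camera_params('wrist')
c=wm([(233.7,149),(267.3,149),(266,203.3),(234,203)],p)
gy(c[0],c[1],.010,-12.7)"
```

```text
[ 0.5765 -0.3439  0.03  ] len 0.0498 wid 0.0292 yaw -12.5 -12.1
t 41.85 p [ 0.5775 -0.3425  0.1614] F [ 0.1 -0.1 -0.5] w 0.598
R [[0.205, 0.979, 0.002], [0.979, -0.205, -0.001], [-0.0, 0.003, -1.0]]
dp [-0.0016 -0.001   0.1514] rot [0.0026 0.0004 0.0151] j7 1.48
dp [-0.0016 -0.001   0.1514] rot [-7.0000e-04  4.1000e-03 -3.1264e+00] j7 1.48
```

```bash
python3 -m pendant '[{"dp":[-0.0014,-0.0016,0.02],"rotation":[0.0025,0,0.013],"fingers":-0.2},{"dp":[-0.0014,-0.0016,0.05],"rotation":[0.0025,0,0.013],"fingers":-0.2},{"dp":[-0.0014,-0.0016,0.08],"rotation":[0.0025,0,0.013],"fingers":-0.2},{"dp":[-0.0014,-0.0016,0.105],"rotation":[0.0025,0,0.013],"fingers":-0.2},{"dp":[-0.0014,-0.0016,0.125],"rotation":[0.0025,0,0.013],"fingers":-0.2},{"dp":[-0.0014,-0.0016,0.14],"rotation":[0.0025,0,0.013],"fingers":-0.2},{"dp":[-0.0014,-0.0016,0.147],"rotation":[0.0025,0,0.013],"fingers":-0.2},{"dp":[-0.0014,-0.0016,0.1512],"rotation":[0.0025,0,0.013],"fingers":-0.2},{"dp":[-0.0014,-0.0016,0.1512],"rotation":[0.0025,0,0.013],"fingers":-0.2}]' 18; python3 -m pendant '[{"dp":[0,0,0],"rotation":[0,0,0],"fingers":0.0},{"dp":[0,0,0],"rotation":[0,0,0],"fingers":0.15},{"dp":[0,0,0],"rotation":[0,0,0],"fingers":0.25},{"dp":[0,0,0],"rotation":[0,0,0],"fingers":0.35},{"dp":[0,0,0],"rotation":[0,0,0],"fingers":0.5},{"dp":[0,0,0],"rotation":[0,0,0],"fingers":0.7},{"dp":[0,0,0],"rotation":[0,0,0],"fingers":0.7}]' 18; python3 -c "
from h import *
st();cv2.imwrite('pics/w21.png',arm.get_image('wrist'))
gy(.5635,.0712,.24,6.3)"
```

```text
clock: 42.98
position: [0.5762, -0.3437, 0.0105]
ee_rot: [2.451, 1.964, 0.0]
force: [0.3, -0.1, -0.2]
width: 0.601
clock: 43.85
position: [0.5762, -0.3439, 0.0105]
ee_rot: [2.451, 1.964, -0.0]
force: [-0.3, -1.3, 0.9]
width: 0.326
t 43.85 p [ 0.5762 -0.3439  0.0105] F [-0.3 -1.3  0.9] w 0.326
R [[0.218, 0.976, 0.0], [0.976, -0.218, -0.001], [-0.001, 0.001, -1.0]]
t 43.9 p [ 0.5762 -0.3438  0.0105] F [-0.5  0.5  1. ] w 0.329
R [[0.218, 0.976, 0.001], [0.976, -0.218, -0.001], [-0.001, 0.001, -1.0]]
dp [ 0.4021 -0.1027 -0.2298] rot [ 0.0006  0.0007 -0.3295] j7 1.38
dp [ 0.4021 -0.1027 -0.2298] rot [ 1.000e-03 -8.000e-04  2.812e+00] j7 1.38
```

View pics/w21.png

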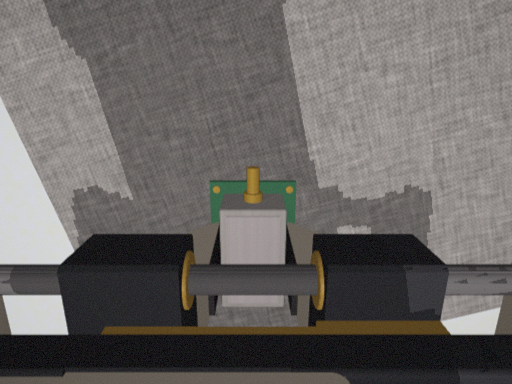

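Held in the same way. I'll carry it to the front −y nest.

```bash
python3 -m pendant '[{"dp":[0,0,-0.005],"rotation":[0,0,0],"fingers":0.7},{"dp":[0,0,-0.02],"rotation":[0,0,0],"fingers":0.7},{"dp":[0,0,-0.05],"rotation":[0,0,0],"fingers":0.7},{"dp":[0,0,-0.1],"rotation":[0,0,0],"fingers":0.7},{"dp":[0.0,0.0,-0.15],"rotation":[0,0,0.0],"fingers":0.7},{"dp":[0.02,-0.005,-0.2],"rotation":[0,0,-0.01],"fingers":0.7},{"dp":[0.05,-0.013,-0.2298],"rotation":[0,0,-0.03],"fingers":0.7},{"dp":[0.095,-0.024,-0.2298],"rotation":[0,0,-0.07],"fingers":0.7},{"dp":[0.14,-0.036,-0.2298],"rotation":[0,0,-0.11],"fingers":0.7},{"dp":[0.185,-0.047,-0.2298],"rotation":[0,0,-0.15],"fingers":0.7},{"dp":[0.23,-0.059,-0.2298],"rotation":[0,0,-0.19],"fingers":0.7},{"dp":[0.275,-0.07,-0.2298],"rotation":[0,0,-0.23],"fingers":0.7},{"dp":[0.32,-0.082,-0.2298],"rotation":[0,0,-0.27],"fingers":0.7},{"dp":[0.36,-0.092,-0.2298],"rotation":[0,0,-0.31],"fingers":0.7},{"dp":[0.387,-0.099,-0.2298],"rotation":[0,0.0007,-0.329],"fingers":0.7},{"dp":[0.399,-0.102,-0.2298],"rotation":[0.0005,0.0007,-0.3295],"fingers":0.7},{"dp":[0.4021,-0.1027,-0.2298],"rotation":[0.0005,0.0007,-0.3295],"fingers":0.7},{"dp":[0.4021,-0.1027,-0.2298],"rotation":[0.0005,0.0007,-0.3295],"fingers":0.7}]' 18; python3 -c "
from h import *
st();cv2.imwrite('pics/w22.png',arm.get_image('wrist'))
gy(.5638,.0712,.105,6.3)"
```

```text
clock: 46.15
position: [0.5637, 0.07, 0.2401]
ee_rot: [2.098, 2.338, -0.001]
force: [0.7, -0.3, -0.9]
width: 0.323
t 46.15 p [0.5637 0.07   0.2401] F [ 0.7 -0.3 -0.9] w 0.323
R [[-0.108, 0.994, 0.0], [0.994, 0.108, -0.001], [-0.001, 0.0, -1.0]]
t 46.2 p [0.5637 0.0697 0.24  ] F [ 0.3 -0.2 -0.1] w 0.327
R [[-0.108, 0.994, -0.0], [0.994, 0.108, -0.001], [-0.001, -0.0, -1.0]]
dp [0.0016 0.0003 0.135 ] rot [-0.0001  0.0007 -0.002 ] j7 1.12
dp [0.0016 0.0003 0.135 ] rot [1.2000e-03 1.0000e-04 3.1396e+00] j7 1.12
```

View pics/w22.png

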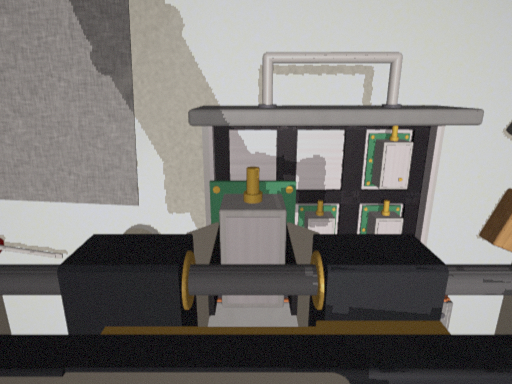

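```bash
python3 -m pendant '[{"dp":[0.0013,0.0005,0.02],"rotation":[0,0,-0.001],"fingers":0.7},{"dp":[0.0013,0.0005,0.05],"rotation":[0,0,-0.001],"fingers":0.7},{"dp":[0.0013,0.0005,0.08],"rotation":[0,0,-0.001],"fingers":0.7},{"dp":[0.0013,0.0005,0.105],"rotation":[0,0,-0.001],"fingers":0.7},{"dp":[0.0013,0.0005,0.125],"rotation":[0,0,-0.001],"fingers":0.7},{"dp":[0.0013,0.0005,0.145],"rotation":[0,0,-0.001],"fingers":0.7},{"dp":[0.0013,0.0005,0.165],"rotation":[0,0,-0.001],"fingers":0.7},{"dp":[0.0013,0.0005,0.18],"rotation":[0,0,-0.001],"fingers":0.7},{"dp":[0.0013,0.0005,0.188],"rotation":[0,0,-0.001],"fingers":0.7},{"dp":[0.0013,0.0005,0.193],"rotation":[0,0,-0.001],"fingers":0.7},{"dp":[0.0013,0.0005,0.196],"rotation":[0,0,-0.001],"fingers":0.7},{"dp":[0.0013,0.0005,0.199],"rotation":[0,0,-0.001],"fingers":0.7},{"dp":[0.0013,0.0005,0.2005],"rotation":[0,0,-0.001],"fingers":0.7},{"dp":[0.0013,0.0005,0.2005],"rotation":[0,0,-0.001],"fingers":0.7}]';python3 -c "
from h import *
st();cv2.imwrite('pics/w23.png',arm.get_image('wrist'))"
```

```text
clock: 47.95
position: [0.5641, 0.0709, 0.0395]
ee_rot: [2.097, 2.339, -0.001]
force: [-0.3, -0.1, -0.1]
width: 0.327
t 47.95 p [0.5641 0.0709 0.0395] F [-0.3 -0.1 -0.1] w 0.327
R [[-0.109, 0.994, 0.0], [0.994, 0.109, -0.001], [-0.001, 0.0, -1.0]]
```

View pics/w23.png

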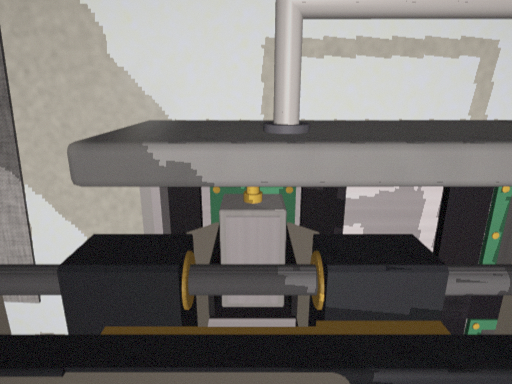

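It's centred between the ribs (left gap 203–210, right gap 296–300). Seat it, release and lift.

```bash
python3 -m pendant '[{"dp":[-0.0004,0,0.0006],"rotation":[0,0,0],"fingers":0.7},{"dp":[-0.0004,0,0.0013],"rotation":[0,0,0],"fingers":0.7},{"dp":[-0.0004,0,0.0013],"rotation":[0,0,0],"fingers":0.7}]'; python3 -m pendant '[{"dp":[0,0,0],"rotation":[0,0,0],"fingers":0.3},{"dp":[0,0,0],"rotation":[0,0,0],"fingers":0.2},{"dp":[0,0,0],"rotation":[0,0,0],"fingers":0.1},{"dp":[0,0,0],"rotation":[0,0,0],"fingers":0.1},{"dp":[0,0,0],"rotation":[0,0,0],"fingers":0.1},{"dp":[0,0,-0.01],"rotation":[0,0,0],"fingers":0.1},{"dp":[0,0,-0.03],"rotation":[0,0,0],"fingers":0.1},{"dp":[0,0,-0.06],"rotation":[0,0,0],"fingers":0.1},{"dp":[0,0,-0.1],"rotation":[0,0,0],"fingers":0.1},{"dp":[0,0,-0.14],"rotation":[0,0,0],"fingers":0.1},{"dp":[0,0,-0.18],"rotation":[0,0,0],"fingers":0.2},{"dp":[0,0,-0.2],"rotation":[0,0,0],"fingers":0.3},{"dp":[0,0,-0.2],"rotation":[0,0,0],"fingers":0.3}]'; python3 -c "
from h import *
st();i=arm.get_image('wrist');cv2.imwrite('pics/w24.png',i);t=arm.get_image('top');cv2.imwrite('pics/top24.png',t)
a=np.radians(6.3)
go([.4515,.1328,.25],[np.cos(a),np.sin(a),0])"
```

```text
clock: 48.38
position: [0.5643, 0.0704, 0.0385]
ee_rot: [2.097, 2.338, -0.001]
force: [0.0, -1.3, 2.5]
width: 0.321
clock: 50.0
position: [0.565, 0.0713, 0.2413]
ee_rot: [2.095, 2.336, 0.004]
force: [-0.3, 0.2, -0.8]
width: 0.35
t 50.0 p [0.565  0.0713 0.2413] F [-0.3  0.2 -0.8] w 0.35
R [[-0.109, 0.994, 0.005], [0.994, 0.109, -0.0], [-0.001, 0.005, -1.0]]
t 50.1 p [0.5639 0.0705 0.2386] F [ 1.  -0.7 -0.9] w 0.351
R [[-0.109, 0.994, 0.001], [0.994, 0.109, -0.001], [-0.001, 0.001, -1.0]]
dp [ 0.0741 -0.105  -0.0115] rot [1.4000e-03 6.0000e-04 1.5696e+00] j7 1.11
dp [ 0.0741 -0.105  -0.0115] rot [-6.0000e-04  1.4000e-03 -1.5719e+00] j7 1.11
```

View pics/w24.png

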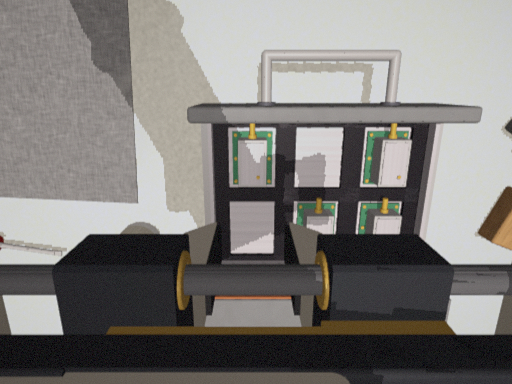

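View pics/top24.png

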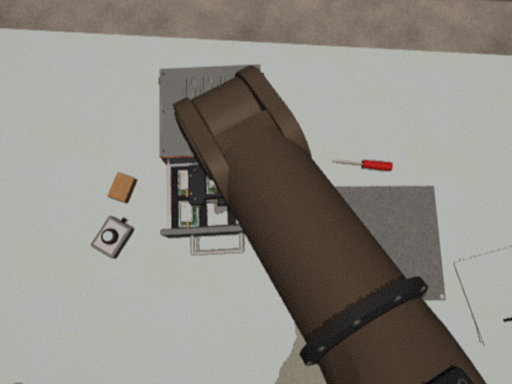

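All four modules are seated, each in its own nest with the connector towards the panel. Next I'll return to the handle, rotating the tool back.

```bash
python3 -m pendant '[{"dp":[0.005,-0.008,-0.01],"rotation":[0,0,0.12],"fingers":0.3},{"dp":[0.013,-0.018,-0.0115],"rotation":[0,0,0.28],"fingers":0.3},{"dp":[0.02,-0.029,-0.0115],"rotation":[0,0,0.45],"fingers":0.3},{"dp":[0.029,-0.041,-0.0115],"rotation":[0,0,0.62],"fingers":0.3},{"dp":[0.037,-0.053,-0.0115],"rotation":[0,0,0.79],"fingers":0.3},{"dp":[0.045,-0.064,-0.0115],"rotation":[0,0,0.96],"fingers":0.3},{"dp":[0.053,-0.075,-0.0115],"rotation":[0,0,1.13],"fingers":0.3},{"dp":[0.061,-0.087,-0.0115],"rotation":[0,0,1.3],"fingers":0.3},{"dp":[0.068,-0.097,-0.0115],"rotation":[0,0,1.45],"fingers":0.3},{"dp":[0.073,-0.103,-0.0115],"rotation":[0.001,0.0006,1.55],"fingers":0.3},{"dp":[0.0741,-0.105,-0.0115],"rotation":[0.0014,0.0006,1.5696],"fingers":0.3},{"dp":[0.0741,-0.105,-0.0115],"rotation":[0.0014,0.0006,1.5696],"fingers":0.3},{"dp":[0.0741,-0.105,-0.0115],"rotation":[0.0014,0.0006,1.5696],"fingers":0.3}]'; python3 -c "
from h import *
st();i=arm.get_image('wrist');cv2.imwrite('pics/w25.png',i)
a=np.radians(6.3)
go([.4515,.1328,.047],[np.cos(a),np.sin(a),0])"
```

```text
clock: 51.72
position: [0.4516, 0.1325, 0.2497]
ee_rot: [3.137, 0.174, -0.001]
force: [-0.6, 0.6, -1.1]
width: 0.349
t 51.73 p [0.4516 0.1325 0.2497] F [-0.6  0.6 -1.1] w 0.349
R [[0.994, 0.111, -0.0], [0.111, -0.994, -0.0], [-0.0, 0.0, -1.0]]
t 51.77 p [0.4516 0.1325 0.2498] F [0.1 0.3 0.5] w 0.349
R [[0.994, 0.11, -0.0], [0.11, -0.994, 0.0], [-0.0, -0.0, -1.0]]
dp [-0.     -0.0003  0.2028] rot [-0.0001  0.0004  0.0008] j7 -0.44
dp [-0.     -0.0003  0.2028] rot [-6.0000e-04 -1.0000e-04 -3.1408e+00] j7 -0.44
```

View pics/w25.png

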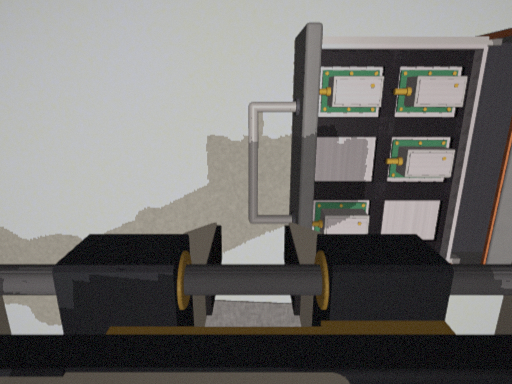

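The wrist view shows all four modules flat in their nests, connectors towards the panel, with the bar at column 254 where it was before. I'll go down and grip the bar.

```bash
python3 -m pendant '[{"dp":[0,0,0.02],"rotation":[0,0,0],"fingers":0.3},{"dp":[0,0,0.05],"rotation":[0,0,0],"fingers":0.3},{"dp":[0,0,0.08],"rotation":[0,0,0],"fingers":0.3},{"dp":[0,0,0.11],"rotation":[0,0,0],"fingers":0.3},{"dp":[0,0,0.13],"rotation":[0,0,0],"fingers":0.3},{"dp":[0,0,0.15],"rotation":[0,0,0],"fingers":0.3},{"dp":[0,0,0.165],"rotation":[0,0,0],"fingers":0.3},{"dp":[0,0,0.18],"rotation":[0,0,0],"fingers":0.3},{"dp":[0,0,0.195],"rotation":[0,0,0],"fingers":0.3},{"dp":[0,0,0.2025],"rotation":[0,0,0],"fingers":0.3},{"dp":[0,0,0.2025],"rotation":[0,0,0],"fingers":0.3}]'; python3 -m pendant '[{"dp":[0,0,0],"rotation":[0,0,0],"fingers":0.6},{"dp":[0,0,0],"rotation":[0,0,0],"fingers":0.7},{"dp":[0,0,0],"rotation":[0,0,0],"fingers":0.8},{"dp":[0,0,0],"rotation":[0,0,0],"fingers":1},{"dp":[0,0,0],"rotation":[0,0,0],"fingers":1},{"dp":[0,0,0],"rotation":[0,0,0],"fingers":1}]' 15
```

```text
clock: 53.15
position: [0.4513, 0.1325, 0.0469]
ee_rot: [3.137, 0.174, -0.002]
force: [0.6, 1.4, 0.3]
width: 0.356
clock: 53.9
position: [0.4517, 0.1325, 0.0472]
ee_rot: [3.137, 0.174, -0.001]
force: [1.0, -0.6, 4.0]
width: 0.099
```

```bash
python3 -m pendant '[{"dp":[0.002,0,0],"rotation":[0,0,0],"fingers":1},{"dp":[0.006,0,0],"rotation":[0,0,0],"fingers":1},{"dp":[0.013,0,0],"rotation":[0,0,0],"fingers":1},{"dp":[0.022,0,0],"rotation":[0,0,0],"fingers":1},{"dp":[0.031,0,0],"rotation":[0,0,0],"fingers":1},{"dp":[0.04,0,0],"rotation":[0,0,0],"fingers":1},{"dp":[0.049,0,0],"rotation":[0,0,0],"fingers":1},{"dp":[0.058,0,0],"rotation":[0,0,0],"fingers":1},{"dp":[0.067,0,0],"rotation":[0,0,0],"fingers":1},{"dp":[0.076,0,0],"rotation":[0,0,0],"fingers":1},{"dp":[0.085,0,0],"rotation":[0,0,0],"fingers":1},{"dp":[0.094,0,0],"rotation":[0,0,0],"fingers":1},{"dp":[0.103,0,0],"rotation":[0,0,0],"fingers":1},{"dp":[0.112,0,0],"rotation":[0,0,0],"fingers":1},{"dp":[0.12,0,0],"rotation":[0,0,0],"fingers":1},{"dp":[0.126,0,0],"rotation":[0,0,0],"fingers":1},{"dp":[0.13,0,0],"rotation":[0,0,0],"fingers":1},{"dp":[0.132,0,0],"rotation":[0,0,0],"fingers":1},{"dp":[0.132,0,0],"rotation":[0,0,0],"fingers":1}]'
```

```text
clock: 56.28
position: [0.5828, 0.147, 0.0472]
ee_rot: [3.136, 0.174, -0.001]
force: [-0.6, -1.0, 5.7]
width: 0.102
```

```bash
python3 -m pendant '[{"dp":[0.002,0,0],"rotation":[0,0,0],"fingers":1},{"dp":[0.006,0,0],"rotation":[0,0,0],"fingers":1},{"dp":[0.011,0,0],"rotation":[0,0,0],"fingers":1},{"dp":[0.017,0,0],"rotation":[0,0,0],"fingers":1},{"dp":[0.023,0,0],"rotation":[0,0,0],"fingers":1},{"dp":[0.029,0,0],"rotation":[0,0,0],"fingers":1},{"dp":[0.034,0,0],"rotation":[0,0,0],"fingers":1},{"dp":[0.038,0,0],"rotation":[0,0,0],"fingers":1},{"dp":[0.04,0,0],"rotation":[0,0,0],"fingers":1},{"dp":[0.04,0,0],"rotation":[0,0,0],"fingers":1}]'
```

```text
clock: 57.52
position: [0.6225, 0.1514, 0.0472]
ee_rot: [3.136, 0.174, -0.002]
force: [-0.6, -0.7, 6.0]
width: 0.098
```

```bash
python3 -m pendant '[{"dp":[0.002,0,0],"rotation":[0,0,0],"fingers":1},{"dp":[0.004,0,0],"rotation":[0,0,0],"fingers":1},{"dp":[0.006,0,0],"rotation":[0,0,0],"fingers":1},{"dp":[0.007,0,0],"rotation":[0,0,0],"fingers":1},{"dp":[0.007,0,0],"rotation":[0,0,0],"fingers":1}]'; python3 -m pendant '[{"dp":[0.001,0,0],"rotation":[0,0,0],"fingers":1},{"dp":[0.002,0,0],"rotation":[0,0,0],"fingers":1},{"dp":[0.003,0,0],"rotation":[0,0,0],"fingers":1},{"dp":[0.003,0,0],"rotation":[0,0,0],"fingers":1}]'
```

```text
clock: 58.15
position: [0.6291, 0.1521, 0.0473]
ee_rot: [3.136, 0.174, -0.003]
force: [-1.9, -2.0, 4.5]
width: 0.105
clock: 58.65
position: [0.6301, 0.1522, 0.0472]
ee_rot: [3.135, 0.174, -0.008]
force: [-7.6, -2.6, 9.8]
width: 0.101
```

```bash
python3 -m pendant '[{"dp":[0.001,0,0],"rotation":[0,0,0],"fingers":1},{"dp":[0.003,0,0],"rotation":[0,0,0],"fingers":1},{"dp":[0.003,0,0],"rotation":[0,0,0],"fingers":1}]'; python3 -c "
from h import *
st();cv2.imwrite('pics/w26.png',arm.get_image('wrist'));cv2.imwrite('pics/side26.png',arm.get_image('side'))"
```

```text
clock: 59.02
position: [0.6301, 0.1522, 0.0471]
ee_rot: [3.133, 0.175, -0.017]
force: [-11.7, -2.9, 12.3]
width: 0.11
t 59.02 p [0.6301 0.1522 0.0471] F [-11.7  -2.9  12.3] w 0.11
R [[0.994, 0.112, -0.011], [0.112, -0.994, -0.004], [-0.011, 0.003, -1.0]]
```

View pics/w26.png

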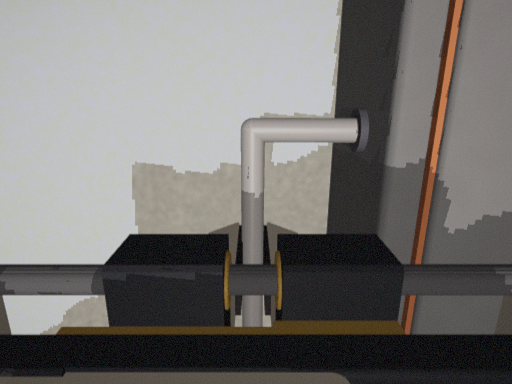

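The drawer is shut: total travel is 179.7 mm and the panel is flush against the face. I'll release, lift, and move towards the button.

```bash
python3 -m pendant '[{"dp":[0,0,0],"rotation":[0,0,0],"fingers":0.9},{"dp":[0,0,0],"rotation":[0,0,0],"fingers":0.6},{"dp":[0,0,0],"rotation":[0,0,0],"fingers":0.35},{"dp":[0,0,0],"rotation":[0,0,0],"fingers":0.35},{"dp":[0,0,-0.015],"rotation":[0,0,0],"fingers":0.35},{"dp":[0,0,-0.05],"rotation":[0,0,0],"fingers":0.35},{"dp":[0,0,-0.09],"rotation":[0,0,0],"fingers":0.4},{"dp":[0,0,-0.13],"rotation":[0,0,0],"fingers":0.6},{"dp":[0,0,-0.16],"rotation":[0,0,0],"fingers":1},{"dp":[0,0,-0.16],"rotation":[0,0,0],"fingers":1},{"dp":[0,0,-0.16],"rotation":[0,0,0],"fingers":1}]'; python3 -c "
from h import *
st();i=arm.get_image('wrist');cv2.imwrite('pics/w27.png',i)
p=arm.camera_params('wrist');a=px(p,(263,101.5),.070);print(a)
a=np.radians(6.3)
go([.477,.400,.2],[np.cos(a),np.sin(a),0])"
```

```text
clock: 60.5
position: [0.6315, 0.1527, 0.2072]
ee_rot: [3.133, 0.176, -0.017]
force: [-0.4, -0.2, -0.4]
width: 0.004
t 60.5 p [0.6315 0.1527 0.2072] F [-0.4 -0.2 -0.4] w 0.004
R [[0.994, 0.112, -0.011], [0.112, -0.994, -0.004], [-0.011, 0.003, -1.0]]
[0.6313527 0.2187168 0.07     ]
t 60.55 p [0.6313 0.1525 0.2065] F [ 0.8 -0.5 -0. ] w 0.005
R [[0.994, 0.112, -0.012], [0.112, -0.994, -0.004], [-0.012, 0.003, -1.0]]
dp [-0.1256 -0.2632  0.0072] rot [0.0031 0.0121 0.0019] j7 -0.44
dp [-0.1256 -0.2632  0.0072] rot [-0.019   0.0049 -3.1396] j7 -0.44
```

View pics/w27.png

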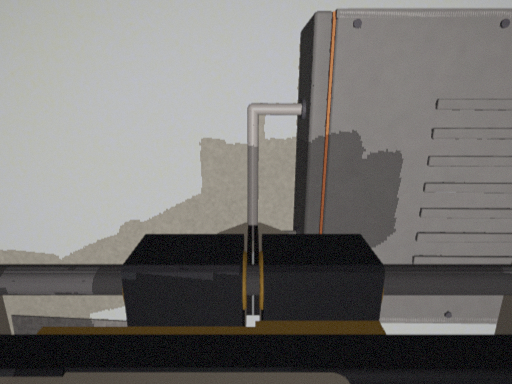

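The panel sits against the box edge all along, so the drawer is shut. I'll hover beside the button to measure it.

```bash
python3 -m pendant '[{"dp":[-0.008,-0.014,0],"rotation":[0.003,0.012,0],"fingers":1},{"dp":[-0.024,-0.042,0],"rotation":[0.003,0.012,0],"fingers":1},{"dp":[-0.048,-0.084,0],"rotation":[0.003,0.012,0],"fingers":1},{"dp":[-0.074,-0.126,0],"rotation":[0.003,0.012,0],"fingers":1},{"dp":[-0.098,-0.168,0],"rotation":[0.003,0.012,0],"fingers":1},{"dp":[-0.116,-0.2,0],"rotation":[0.003,0.012,0],"fingers":1},{"dp":[-0.127,-0.218,0],"rotation":[0.003,0.012,0],"fingers":1},{"dp":[-0.13,-0.2236,0],"rotation":[0.003,0.012,0],"fingers":1},{"dp":[-0.13,-0.2236,0],"rotation":[0.003,0.012,0],"fingers":1},{"dp":[-0.13,-0.2236,0],"rotation":[0.003,0.012,0],"fingers":1}]'; python3 -c "
from h import *
st();i=arm.get_image('wrist');cv2.imwrite('pics/w28.png',i)
p=arm.camera_params('wrist');print(proj(p,[[.477,.409,.049]]))"
```

```text
clock: 61.8
position: [0.4783, 0.3587, 0.2071]
ee_rot: [3.136, 0.172, 0.0]
force: [-0.8, 0.0, 0.0]
width: 0.006
t 61.8 p [0.4783 0.3587 0.2071] F [-0.8  0.   0. ] w 0.006
R [[0.994, 0.109, 0.0], [0.109, -0.994, -0.001], [0.0, 0.001, -1.0]]
[[256.88688687 118.6211107 ]]
```

View pics/w28.png

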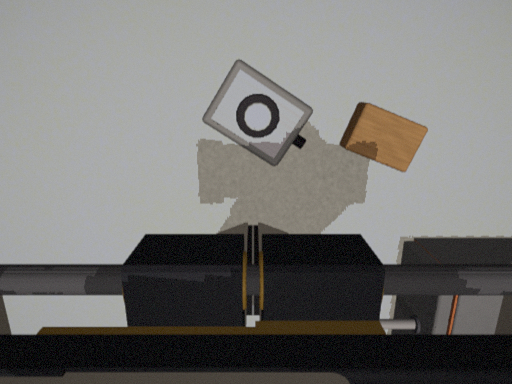

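The white button is centred at (258,117), against a prediction of (257,119).

```bash
python3 -c "
from h import *
p=arm.camera_params('wrist');a=px(p,(258,117),.049);print(a)
b=np.radians(6.3)
go([a[0],a[1],.065],[np.cos(b),np.sin(b),0])"
```

```text
[0.4778577  0.41057823 0.049     ]
t 61.85 p [0.4782 0.3589 0.2072] F [1.5 0.3 1. ] w 0.005
R [[0.994, 0.109, 0.0], [0.109, -0.994, -0.001], [-0.0, 0.001, -1.0]]
dp [ 0.0053 -0.0516  0.1421] rot [ 0.0008  0.     -0.0004] j7 -0.88
dp [ 0.0053 -0.0516  0.1421] rot [ 0.0000e+00 -1.3000e-03  3.1412e+00] j7 -0.88
```

```bash
python3 -m pendant '[{"dp":[0.002,-0.02,0],"rotation":[0,0,0],"fingers":1},{"dp":[0.005,-0.045,0.02],"rotation":[0,0,0],"fingers":1},{"dp":[0.0053,-0.051,0.06],"rotation":[0,0,0],"fingers":1},{"dp":[0.0053,-0.0513,0.1],"rotation":[0,0,0],"fingers":1},{"dp":[0.0053,-0.0513,0.13],"rotation":[0,0,0],"fingers":1},{"dp":[0.0053,-0.0513,0.142],"rotation":[0,0,0],"fingers":1},{"dp":[0.0053,-0.0513,0.142],"rotation":[0,0,0],"fingers":1}]' 20; python3 -m pendant '[{"dp":[0,0,0.004],"rotation":[0,0,0],"fingers":1},{"dp":[0,0,0.008],"rotation":[0,0,0],"fingers":1},{"dp":[0,0,0.012],"rotation":[0,0,0],"fingers":1},{"dp":[0,0,0.014],"rotation":[0,0,0],"fingers":1},{"dp":[0,0,0.014],"rotation":[0,0,0],"fingers":1}]'
```

```text
clock: 62.72
position: [0.4778, 0.4107, 0.0648]
ee_rot: [3.136, 0.172, -0.001]
force: [0.0, 0.8, 0.1]
width: 0.009
clock: 63.35
position: [0.4779, 0.4108, 0.051]
ee_rot: [3.136, 0.172, -0.001]
force: [0.2, -0.7, 2.2]
width: 0.004
```

```bash
python3 -m pendant '[{"dp":[0,0,0.001],"rotation":[0,0,0],"fingers":1},{"dp":[0,0,0.003],"rotation":[0,0,0],"fingers":1},{"dp":[0,0,0.003],"rotation":[0,0,0],"fingers":1}]'; python3 -m pendant '[{"dp":[0,0,0.001],"rotation":[0,0,0],"fingers":1},{"dp":[0,0,0.003],"rotation":[0,0,0],"fingers":1},{"dp":[0,0,0.003],"rotation":[0,0,0],"fingers":1}]'
```

```text
clock: 63.72
position: [0.478, 0.4108, 0.048]
ee_rot: [3.136, 0.172, -0.001]
force: [-0.2, -1.4, 3.5]
width: 0.001
clock: 64.1
position: [0.478, 0.4109, 0.0462]
ee_rot: [3.136, 0.172, 0.001]
force: [-3.8, -4.1, 16.7]
width: 0.007
```

The button has bottomed: force reached 16.7 N at z = 0.046, after about 6 mm of travel from touch. I'll push slightly more to confirm, then retreat.

```bash
python3 -m pendant '[{"dp":[0,0,0.001],"rotation":[0,0,0],"fingers":1},{"dp":[0,0,0.001],"rotation":[0,0,0],"fingers":1}]'; python3 -m pendant '[{"dp":[0,0,-0.005],"rotation":[0,0,0],"fingers":1},{"dp":[0,0,-0.02],"rotation":[0,0,0],"fingers":1},{"dp":[0,0,-0.06],"rotation":[0,0,0],"fingers":1},{"dp":[0,0,-0.11],"rotation":[0,0,0],"fingers":1},{"dp":[-0.01,0,-0.15],"rotation":[0,0,0],"fingers":1},{"dp":[-0.04,0.02,-0.19],"rotation":[0,0,0],"fingers":1},{"dp":[-0.07,0.04,-0.2],"rotation":[0,0,0],"fingers":1},{"dp":[-0.08,0.05,-0.2],"rotation":[0,0,0],"fingers":1},{"dp":[-0.08,0.05,-0.2],"rotation":[0,0,0],"fingers":1}]'; python3 -c "
from h import *
st();i=arm.get_image('top');cv2.imwrite('pics/top29.png',i);cv2.imwrite('pics/side29.png',arm.get_image('side'))
crop('pics/side29.png',100,140,340,340,3,'pics/s29c.png')"
```

```text
clock: 64.35
position: [0.478, 0.4108, 0.0462]
ee_rot: [3.136, 0.172, 0.002]
force: [-3.5, -3.7, 15.3]
width: 0.002
clock: 65.47
position: [0.404, 0.3519, 0.2462]
ee_rot: [3.135, 0.171, 0.002]
force: [0.3, 0.1, 0.3]
width: 0.008
t 65.47 p [0.404  0.3519 0.2462] F [0.3 0.1 0.3] w 0.008
R [[0.994, 0.109, 0.002], [0.109, -0.994, -0.002], [0.001, 0.002, -1.0]]
```

View pics/top29.png

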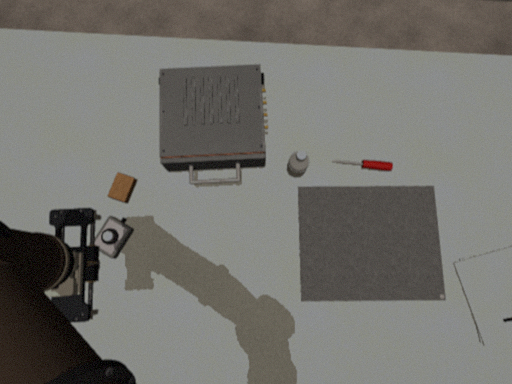

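View pics/s29c.png

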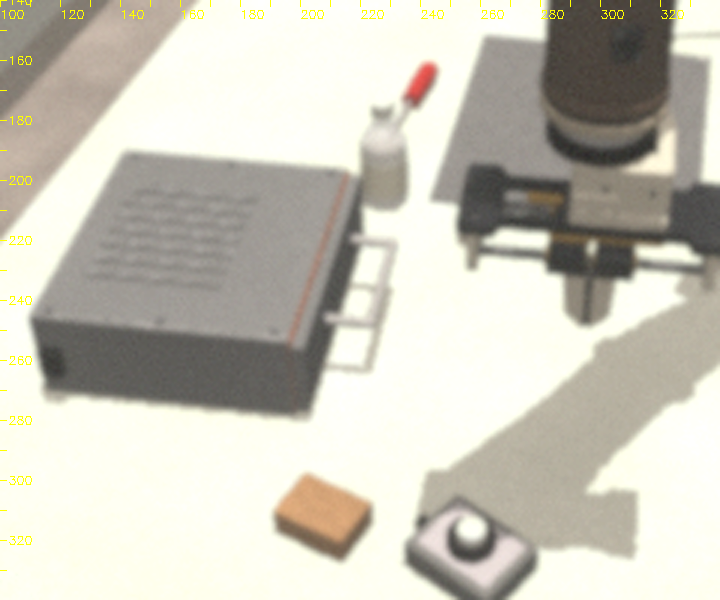

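The mat is empty and the drawer is shut flush (handle at (216,181)). The bottle, screwdriver and cardboard box are where they started, and the arm is clear of everything.

```bash
python3 -c "
from cell import arm
print(arm.sign_off())"
```

```text
the job is handed in; nothing more can be done
None
```

The job is done and handed in after about 65 s on the robot's clock; sign-off gave no verdict.

- **Drawer out:** I pulled it to its stop. The force rose to about 13 N and the handle stopped moving.
- **Modules:** There were four on the mat. I pinched each at 18 N and lowered it until it touched the nest floor (2.5–5 N). The last wrist view before closing showed all four flat, each in its own nest, with connectors towards the drawer's front. One module was nudged about 4 cm while I was opening the drawer, and I measured it again before picking it up.
- **Drawer shut:** I pushed it in at about 0.07 m/s, slower near the end, for 179.7 mm of travel. In the pictures the panel is flush with the box.
- **Start button:** I pressed it until it bottomed, about 6 mm down at 16 N, then let it spring back.

The final pictures show the mat empty and the bottle, screwdriver and cardboard box where they were. The arm was clear of everything. I couldn't see the modules once the drawer was shut. The top camera and the wrist camera differed by 2–3 mm in places; I used the wrist camera for the final positions. No check failed.

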